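# Check the press's oil with the dipstick

## Task

Check the oil of the die press's hydraulic power pack: take the wiped dipstick from the drip tray, slide it down the slanting filler neck without forcing it until its collar stops on the mouth, then draw it all the way out. Present it for reading with the blade level, marked face up and its tip over the drip tray, about 20 cm above the bench, and finish there still holding it steady in the gripper. Leave everything else on the bench where it is.

Things in the scene. Friction and masses are not known exactly. Their poses are not given: they have to be found in the camera images.
- dipstick: Oil dipstick, loose, 70 to 110 g: flat steel blade 12 x 4 mm, round black collar 36 mm across, bar handle behind it. Origin: centre of the collar's stop face. x runs along the blade to its tip at 150 mm; collar x -8 to 0, handle x -58 to -8 mm; tapered rubber plug x 0 to 12 mm (15.6 mm across at the collar, 13 mm at its end). y across the blade, z square to its marked face (marks at x = 112, 138 mm).
- dip_tip (a point): Centre of the dipstick's tip end, 150 mm from the collar's stop face; axes as the dipstick's.
- dip_grip (a point): Centre of the dipstick's black bar handle, which is 50 mm long (x), 24 mm wide (y), 16 mm thick (z), 33 mm behind the collar's stop face; axes as the dipstick's. At the start the dipstick lies level across the two long rims of the drip tray, marked face (+z) up, the handle overhanging on the tray's +y side, its centre 42 mm above the bench, free on both sides.
- neck: Filler neck of the power pack, fixed to it: steel tube rising from the tank's side wall at 45 degrees, 28 mm outside, 36 mm over its mouth flange, 18 mm bore, 90 mm long, open into the tank for the blade's full length. Origin: centre of the mouth, 155 mm above the bench; z points out of the mouth along the tube, x level. The seated dipstick lies along -z, its collar stopped on the rigid mouth.
- power_pack: Hydraulic power pack, fixed on the bench at the right: grey tank, cover 176 mm high, x -175 to 75, y -95 to 95 mm; towards +x a valve block with solenoid and gauge (217 mm high) and a motor (201 mm high) to x = 305 mm; a breather 218 mm high at (-120, -30) mm. Origin: on the bench under the tank's middle line, level with the neck, whose mouth is at (0, 130, 155) mm.
- drip_tray: Open steel drip tray, fixed, 150 mm (x) x 100 mm (y) x 40 mm high, 3 mm walls. Origin: centre of its underside.
- hammer: Bystander: loose hammer, 280 mm long, lying at the back of the bench. Origin: on the bench under the middle of its length.
- glue_bottle: Bystander: loose white plastic bottle, 64 mm wide, 150 mm tall, standing at the back left. Origin: centre of its underside.
- thread_spool: Bystander: loose spool of blue thread, 42 mm wide, 50 mm tall, standing between the robot and the power pack. Origin: centre of its underside.
- tin: Bystander: loose open green tin, 90 mm wide, 50 mm tall, standing between the tray and the power pack's motor. Origin: centre of its underside.
- die: Bystander: loose strip-steel cutting die, strap-end outline 111 x 44 mm, 32 mm high, lying between the tray and the filler neck. Origin: centre of its underside.
- dye_jar: Bystander: loose amber jar, 56 mm wide, 75 mm tall, standing at the left. Origin: centre of its underside.
- awl: Bystander: loose awl, 150 mm long, 29 mm thick wooden handle, lying at the left. Origin: on the bench under the joint of handle and ferrule.
There are look-alikes about, which are no part of the job. Several things have the shape of the dipstick; the one meant has the colours described above.

How it is judged:
On the way, in this order (a step that is already met when the one before it is completed fails the run):
1. the dipstick is fully home: blade down the neck, collar pressed on the mouth (distance between dipstick and neck below 0.004 m and angle between the x axis of dipstick and the z axis of neck, either way round below 0.12 rad and z of dip_tip in the frame of neck below -0.13 m and contact force between dipstick and power_pack above 1 N), for 0.1 s.
2. the dipstick is drawn all the way out of the neck (z of dip_tip in the frame of neck above 0.005 m and contact force between dipstick and power_pack below 0.05 N), for 0.1 s.
At the end, for the whole second after the job is handed in: The dipstick is held in the fingers and touches neither pack nor tray, level and marked face up within about 10 degrees, its tip above the drip tray's outline and 130 to 280 mm above the bench (handle also above 130 mm), at rest (under 20 mm/s and 0.15 rad/s) (angle between dipstick's own z axis and vertical below 0.17 rad and x of dip_tip in the frame of drip_tray between -0.075 and 0.075 m and y of dip_tip in the frame of drip_tray between -0.05 and 0.05 m and height (world z) of dip_tip between 0.13 and 0.28 m and height (world z) of dip_grip above 0.13 m and contact force between dipstick and the fingers above 1 N and contact force between dipstick and power_pack below 0.05 N and contact force between dipstick and drip_tray below 0.05 N and linear speed of dipstick below 0.02 m/s and angular speed of dipstick below 0.15 rad/s); the arm keeps its last pose, push and grip.
It fails at once if the dipstick was forced: more than 45 N between it and the power pack (contact force between dipstick and power_pack above 45 N).
It fails at once if another thing on the bench was shifted by more than 30 mm (distance of any of hammer, glue_bottle, thread_spool, tin, die, dye_jar, awl from where it was at the start of the episode above 0.03 m).
It also fails if it takes over 51 s, if anything falls off the work surface, if the arm or the gripper's body presses on something with over 40 N, if the wrist force passes 120 N, or if a joint passes its speed limit or range.

## Robot

A 6-joint arm with a two-finger parallel gripper is mounted at the origin on the work surface. World frame = base frame: x ahead of the robot, y to its left, z up, the work surface at z = 0. Lengths are in m, angles in rad, forces in N, time in s.
With the tool pointing down it reaches from about 0.375 to 0.9 m from the base axis. Payload 3.1 kg.
Tool frame: the origin (TCP) lies midway between the tips of the shut fingers; the grasp point (between the pads) lies 19 mm behind it; z points along the fingers, y is the direction in which the jaws open and shut (so a half turn about z gives the same grasp; the last joint's range is limited). The gripper opens to 87 mm and grips with 3 to 60 N. Pads are 19 mm wide; open, the fingers measure 117 mm over their backs; the gripper's body (75 mm by 190 mm) begins 51 mm behind the grasp point.
Start: joints at [0.938, 0.527, 1.433, -0, 1.181, -0.178], TCP at [0.275, 0.561, 0.191] pointing down, gripper open.
Joint ranges: [-3.08, 3.08], [-0.75, 2.2], [0.22, 2.44], [-1.43, 4.57], [0, 2.65], [-2.85, 2.85]. Speed limits (rad/s): [2.79, 2.79, 3.14, 3.14, 3.14, 3.14].

## Interface

Orientations are given as a unit quaternion [x, y, z, w].
In Python, from rig import robot gives the robot as it stands.
- The arm moves only by the tool move_arm, never from a script. Its argument "rows" is one flat list of numbers, 7 for each row, row after row: the shift along the world's x, y, z in mm, then the turn, a rotation vector about the world's x, y, z in rad, then the closure, from 0 (fully open) to 1 (shut). A call has 1 to 12 rows; each row shifts and turns the commanded pose from where the row before left it; what a row does not reach is not made up. A row lasts 1/10 s, in which the tool goes at most 50 mm and 8.59 degrees, less where a joint would pass 70% of its speed; a pose out of reach is approached as far as the arm can. A call with a gripper value outside its range is refused whole. The fingers move at their own pace and stop on an object; "grip_force" is the grip in N (left out, the last holds). Time passes only in rows, so rows that do not move let the fingers close. It gives the time, the measured TCP pose, the force and the opening at its end, in the units of the state.
- robot.get_obs(): the state, without advancing time (a new reading comes with each control period).
- robot.camera(name): name is "scene" or "top" or "wrist"; returns a dict with "color" (384x512x3 uint8, red, green, blue), "z_map" (384x512 float32, m along the optical axis (not along the pixel's ray), 0 where there is no reading), "camera_matrix" (3x3 intrinsics, pixels), "distortion" ([k1, k2, p1, p2, k3] as OpenCV has them; the pictures are not rectified), "R" (3x3) and "t" (3): a world point X has camera coordinates R X + t; the wrist camera has in their place "tool_from_camera" (4x4, takes a point from camera to tool coordinates, whose origin is the TCP and whose axes are the flange's). Camera axes: x right, y down, z forward; pixel columns grow to the right and rows downward; lengths in m; the calibration is good to about 2 mm. A picture is of the moment at which its call begins: read the wrist's pose just before it.
- robot.hand_in(): hands the job in, once; it reports no verdict.
Trained networks look in the newest picture that a camera, given by its name, has taken for a name from the list of things; names that differ only in an ending like _2 or _b are one class to them, and where a whole thing is asked for, a point or a joint stands for the part that bears it (a point fixed in the world has none). Each returns a list of dicts, best first, with "conf" (0 to 1); they miss things now and then, are a little off and sometimes report something else, mostly with a low value. They report only what shows in the picture. A call takes as long as a camera call. They do not tell look-alikes from the thing itself.
- robot.search_frame(camera, thing): "at" ([column, row] in pixels, amid what is visible of it).
- robot.spot_point(camera, thing): "at" ([column, row] in pixels: a listed point, or the origin of a listed thing).
The state is a dict: "time": time; "q": joint angles; "joint_velocities": joint speeds; "joint_torque": joint torques, N m; "position": TCP position; "tool_rot": TCP orientation; "ft_force": force on the tool from outside, world axes, zero at the start; "moment": the same for the moment, N m; "grip_width": finger opening in m.
Only numpy, scipy, OpenCV 4.12 (cv2) and the standard library are available. Lean on these libraries where they do the work, as an engineer would, in place of code of your own. Each camera call takes 0.05 s, during which the arm holds its last target.

## Working session

There is one attempt and no reset: what is moved stays moved. The work goes in short steps, Python scripts to look and compute and a tool call to move; the robot and the scene stay as the last step left them, time stands still between calls to the robot, and variables do not carry over. Pictures are saved under pics/ and viewed, and the job is handed in when it is done.

Besides the shell and the picture viewer there is one more tool, called as a command line: name --argument value ..., lists and objects as JSON in quotes. move_arm: Moves the arm, as the interface text tells. Its arguments: {"type":"object","properties":{"rows":{"type":"array","items":{"type":"number"}},"grip_force":{"type":"number"}},"required":["rows"]}

```bash
ls; mkdir -p pics
cat > h.py <<'E'
from rig import robot
import numpy as np, cv2
from scipy.spatial.transform import Rotation as Ro
def save(c,n): cv2.imwrite('pics/'+n+'.png',cv2.cvtColor(c['color'],cv2.COLOR_RGB2BGR))
def pose(c,obs=None):
    if 'R' in c: return np.array(c['R']),np.array(c['t'])
    T=np.array(c['tool_from_camera']); W=np.eye(4); W[:3,:3]=Ro.from_quat(obs['tool_rot']).as_matrix(); W[:3,3]=obs['position']
    M=np.linalg.inv(W@T); return M[:3,:3],M[:3,3]
def px2w(c,uv,z=None,plane=None,obs=None):
    R,t=pose(c,obs); K=np.array(c['camera_matrix']); d=np.array(c['distortion'])
    p=cv2.undistortPoints(np.array([[uv]],float),K,d)[0,0]; ray=np.array([p[0],p[1],1.])
    C=-R.T@t; dr=R.T@ray
    if plane is not None: return C+dr*(plane-C[2])/dr[2]
    if z is None: z=c['z_map'][int(round(uv[1])),int(round(uv[0]))]
    return C+dr*z
def cloud(c,obs=None):
    R,t=pose(c,obs); K=np.array(c['camera_matrix']); d=np.array(c['distortion'])
    h,w=c['z_map'].shape; u,v=np.meshgrid(np.arange(w),np.arange(h))
    p=cv2.undistortPoints(np.stack([u,v],-1).reshape(-1,1,2).astype(float),K,d).reshape(h,w,2)
    P=np.dstack([p,np.ones((h,w))])*c['z_map'][...,None]
    return (P-t)@R
def w2px(c,X,obs=None):
    R,t=pose(c,obs); 
    return cv2.projectPoints(np.atleast_2d(X).astype(float),cv2.Rodrigues(R)[0],t,np.array(c['camera_matrix']),np.array(c['distortion']))[0][:,0]
E
python3 - <<'E'
from h import *
for n in['scene','top','wrist']:
    o=robot.get_obs(); c=robot.camera(n); save(c,n+'0')
    print(n,{k:np.round(np.array(v),3).tolist() for k,v in c.items() if k not in('color','z_map')})
    for th in ['dipstick','dip_tip','dip_grip','neck','power_pack','drip_tray']:
        for r in robot.spot_point(n,th)[:4]: print(th,np.round(r['at'],1),round(r['conf'],2),px2w(c,r['at'],obs=o).round(3))
print(robot.get_obs())
E
```

```text
pics
scene {'camera_matrix': [[489.062, 0.0, 257.357], [0.0, 489.062, 192.486], [0.0, 0.0, 1.0]], 'distortion': [0.055, 0.0, 0.0, 0.0, 0.0], 'R': [[-0.516, 0.856, -0.001], [0.528, 0.317, -0.788], [-0.674, -0.407, -0.616]], 't': [0.246, -0.175, 1.915]}
dipstick [423.5 213.9] 0.72 [0.217 0.461 0.022]
dipstick [288.5 221.5] 0.65 [0.509 0.13  0.06 ]
dipstick [234.7 144.7] 0.46 [ 0.195 -0.271  0.032]
dip_tip [372.9 212. ] 0.69 [ 0.262  0.314 -0.002]
dip_tip [245.4 210.5] 0.68 [ 0.471 -0.049 -0.002]
dip_tip [225.5 131.8] 0.49 [ 0.093 -0.384  0.002]
dip_grip [299.1 226.2] 0.76 [0.453 0.14  0.003]
dip_grip [434.1 214.1] 0.62 [0.214 0.491 0.033]
dip_grip [238.5 150.5] 0.4 [ 0.18  -0.265 -0.001]
neck [199.3 154.5] 0.66 [ 0.404 -0.278  0.103]
neck [373.7 298. ] 0.48 [0.625 0.448 0.023]
power_pack [163.5 184.1] 0.61 [ 0.617 -0.257  0.121]
drip_tray [271.8 219.3] 0.95 [0.506 0.07  0.039]
top {'camera_matrix': [[367.853, 0.0, 259.193], [0.0, 367.853, 194.411], [0.0, 0.0, 1.0]], 'distortion': [-0.018, 0.0, 0.0, 0.0, 0.0], 'R': [[0.008, -1.0, -0.009], [-0.982, -0.006, -0.188], [0.188, 0.011, -0.982]
[... 1106 characters left out ...]
[0.21  0.497 0.031]
{'time': 1.05, 'q': array([ 9.37478172e-01,  5.27518868e-01,  1.43268285e+00,  2.50114754e-05,
        1.18145091e+00, -1.78515469e-01]), 'joint_velocities': array([ 0.00106163, -0.00099722,  0.00127169,  0.00063218,  0.0018615 ,
        0.00187388]), 'joint_torque': array([-5.35710406e-04, -4.40027511e+01, -1.76984739e+01,  6.33172737e-02,
        5.05522499e-02,  2.54301582e-06]), 'position': array([0.27451025, 0.56145495, 0.19124227]), 'tool_rot': array([ 2.25451157e-01,  9.74254471e-01, -2.29792470e-05, -2.24690709e-05]), 'ft_force': array([0.06920008, 0.61663105, 0.68159649]), 'moment': array([ 0.03689241,  0.00132621, -0.00819692]), 'grip_width': 0.0872100686683693}
```

View pics/scene0.png

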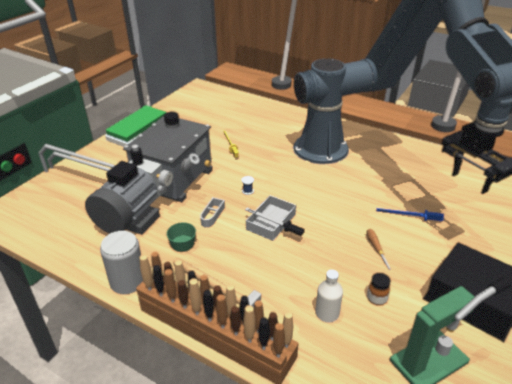

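View pics/top0.png

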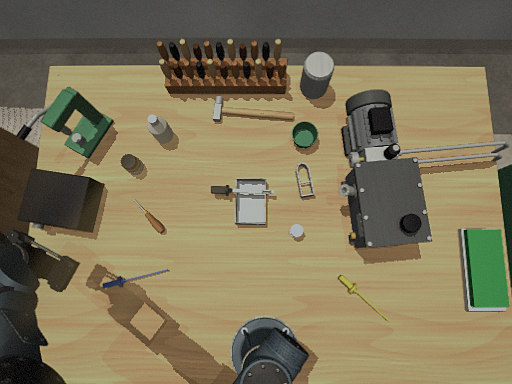

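View pics/wrist0.png

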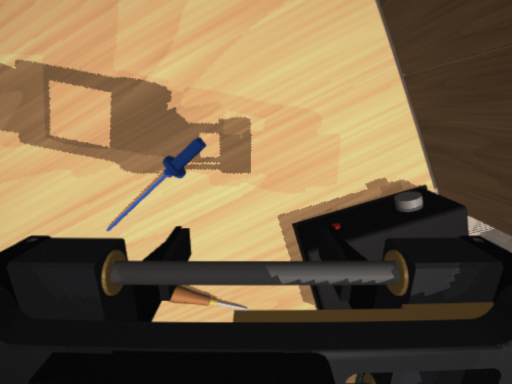

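Run:
```python
from h import *
import pickle
D={n:robot.camera(n) for n in['scene','top']}
pickle.dump(D,open('d0.pkl','wb'))
for n,(x0,x1,y0,y1) in {'top':(200,290,165,235),'scene':(235,315,190,245)}.items():
    c=D[n]['color'][y0:y1,x0:x1]; cv2.imwrite(f'pics/{n}_tray.png',cv2.cvtColor(cv2.resize(c,None,fx=8,fy=8,interpolation=cv2.INTER_CUBIC),cv2.COLOR_RGB2BGR))
for n,(x0,x1,y0,y1) in {'top':(320,440,80,250),'scene':(80,230,110,240)}.items():
    c=D[n]['color'][y0:y1,x0:x1]; cv2.imwrite(f'pics/{n}_pack.png',cv2.cvtColor(cv2.resize(c,None,fx=4,fy=4,interpolation=cv2.INTER_CUBIC)[:600],cv2.COLOR_RGB2BGR))
```

```text
(no output)
```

View pics/top_tray.png

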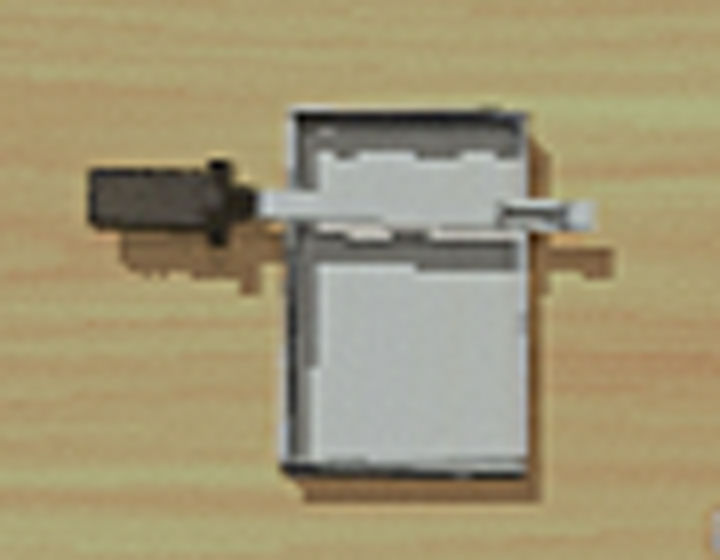

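View pics/top_pack.png

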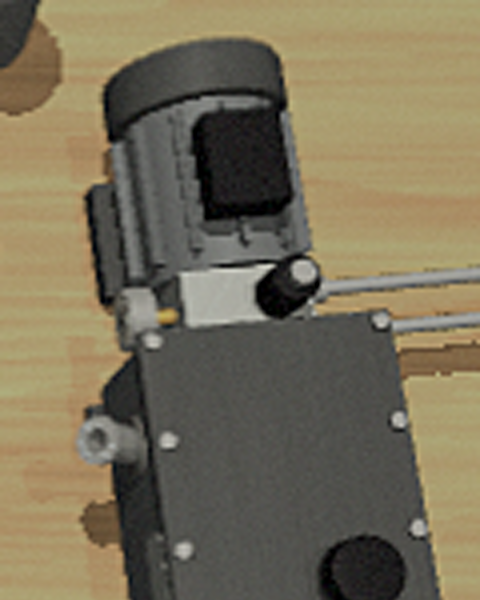

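View pics/scene_pack.png

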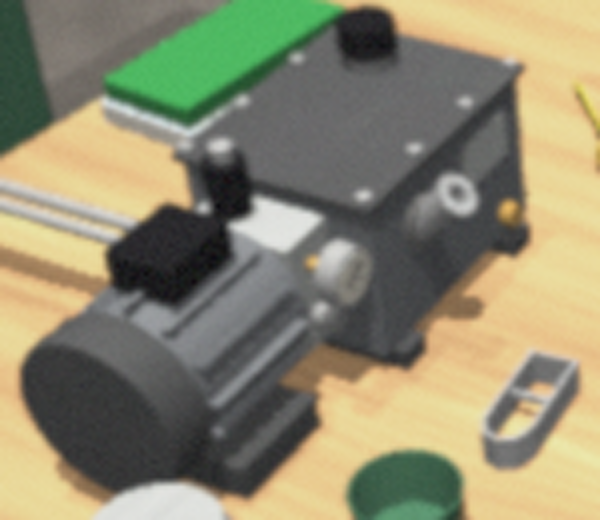

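Run:
```python
from h import *
import pickle
D=pickle.load(open('d0.pkl','rb')); t=D['top']; s=D['scene']
f=lambda x,y:((x+.5)/8+200-.5,(y+.5)/8+165-.5)
for n,p,z in [('back',(90,199),.048),('collar',(218,203),.042),('face',(235,203),.042),('blade0',(262,205),.044),('tip',(597,217),.044),('trTL',(290,108),.04),('trTR',(526,112),.04),('trBR',(526,472),.04),('trBL',(284,470),.04)]:
    print(n,px2w(t,f(*p),plane=z).round(4))
g=lambda x,y:((x+.5)/4+320-.5,(y+.5)/4+80-.5)
gs=lambda x,y:((x+.5)/4+80-.5,(y+.5)/4+110-.5)
print('mouth',px2w(t,g(98,438),plane=.155),px2w(s,gs(458,194),plane=.155))
# triangulate
def P(c): return c['R'],c['t']
A=[];b=[]
for c,uv in((t,g(98,438)),(s,gs(458,194))):
    C=-np.array(c['R']).T@c['t']; d=px2w(c,uv,plane=0)-C; d/=np.linalg.norm(d); M=np.eye(3)-np.outer(d,d); A.append(M); b.append(M@C)
print('tri',np.linalg.lstsq(np.vstack(A),np.hstack(b),rcond=None)[0])
for n in 'top','scene':
    X=cloud(D[n]); m=(abs(X[...,2]-.176)<.006)&(X[...,0]>.2)&(X[...,0]<.75)&(X[...,1]<-.22)&(X[...,1]>-.6)
    q=X[m][:,:2].astype(np.float32); print(n,len(q),X[m][:,2].mean(),cv2.minAreaRect(q)); print(cv2.boxPoints(cv2.minAreaRect(q)))
    # handle points
    m=(abs(X[...,2]-.046)<.012)&(abs(X[...,0]-.51)<.03)&(X[...,1]>.115)&(X[...,1]<.2); q=X[m]; print('handle',len(q),q.mean(0),q.min(0),q.max(0))
    m=(abs(X[...,2]-.155)<.03)&(abs(X[...,0]-.49)<.035)&(X[...,1]>-.26)&(X[...,1]<-.18); q=X[m]; print('neck',len(q),q.mean(0),q.min(0),q.max(0))
```

```text
back [0.5076 0.1801 0.048 ]
collar [0.5075 0.1282 0.042 ]
face [0.5075 0.1212 0.042 ]
blade0 [0.5063 0.11   0.044 ]
tip [ 0.5022 -0.0273  0.044 ]
trTL [0.5482 0.0996 0.04  ]
trTR [0.547  0.0019 0.04  ]
trBR [0.3978 0.0012 0.04  ]
trBL [0.3979 0.099  0.04  ]
mouth [ 0.48912747 -0.23133075  0.155     ] [ 0.49066047 -0.22988055  0.155     ]
tri [ 0.48925319 -0.23137716  0.15374757]
top 5260 0.17512297379496997 ((0.5374565124511719, -0.3556773066520691), (0.4252687394618988, 0.19092503190040588), 5.465991020202637)
[[ 0.31669572 -0.2809033 ]
 [ 0.3348823  -0.47096023]
 [ 0.75821733 -0.4304513 ]
 [ 0.74003077 -0.24039438]]
handle 153 [0.50677287 0.14906776 0.04889063] [0.49020616 0.11702312 0.03737362] [0.52200413 0.17971523 0.05739898]
neck 142 [ 0.48740284 -0.23722028  0.15114267] [ 0.46926695 -0.25945789  0.12871193] [ 0.50505409 -0.21845007  0.16892947]
scene 2141 0.1739800304802157 ((0.5368717908859253, -0.3565077781677246), (0.4265356659889221, 0.19583825767040253), 5.822044372558594)
[[ 0.31477123 -0.28072742]
 [ 0.33463687 -0.4755555 ]
 [ 0.75897235 -0.43228814]
 [ 0.7391067  -0.23746005]]
handle 178 [0.51509332 0.15008079 0.0461718 ] [0.49407829 0.11538869 0.03414748] [0.53052475 0.18219301 0.05737885]
neck 125 [ 0.49340429 -0.23736204  0.14684648] [ 0.46955658 -0.25810561  0.12502817] [ 0.50842993 -0.2163905   0.16671668]
```

```bash
cat >> h.py <<'E'
def toolR(d,phi):
    """dipstick x dir d(3), tool z in dipstick xz-plane: at angle phi from 'perpendicular to blade' toward the tip"""
    d=d/np.linalg.norm(d); y=np.cross([0,0,1],d); y/=np.linalg.norm(y); zd=np.cross(d,y)
    tz=np.sin(phi)*d-np.cos(phi)*zd; return np.column_stack([np.cross(y,tz),y,tz])
def plan(P1,R1,o=None):
    o=o or robot.get_obs(); dp=(np.array(P1)-o['position'])*1000; w=(Ro.from_matrix(R1)*Ro.from_quat(o['tool_rot']).inv()).as_rotvec()
    n=max(np.linalg.norm(dp)/50,np.degrees(np.linalg.norm(w))/8.59); print('dp',dp.round(1),'w',w.round(4),'rows',round(n,2)); return dp,w
E
python3 - <<'E'
from h import *
d=np.array([-.036,-.999,0]);G=np.array([.508,.154,.042])-.004*d
R=toolR(d,np.pi/4); print(R.round(3))
P=G+.019*R[:,2]-.1*R[:,2]; print(P)
dp,w=plan(P,R); print((dp/10).round(1),(w/10).round(3))
E
```

```text
[[ 0.025  0.999 -0.025]
 [ 0.707 -0.036 -0.707]
 [-0.707  0.    -0.707]]
[0.51020665 0.2152345  0.09927565]
dp [ 235.7 -346.2  -92. ] w [-0.7106 -0.426  -1.0896] rows 9.13
[ 23.6 -34.6  -9.2] [-0.071 -0.043 -0.109]
```

move_arm --rows '[19.6,-28.9,-4,-0.0592,-0.0355,-0.0908,0,19.6,-28.9,-4,-0.0592,-0.0355,-0.0908,0,19.6,-28.9,-4,-0.0592,-0.0355,-0.0908,0,19.6,-28.9,-4,-0.0592,-0.0355,-0.0908,0,19.6,-28.9,-4,-0.0592,-0.0355,-0.0908,0,19.6,-28.9,-4,-0.0592,-0.0355,-0.0908,0,19.6,-28.9,-4,-0.0592,-0.0355,-0.0908,0,19.6,-28.9,-4,-0.0592,-0.0355,-0.0908,0,19.6,-28.9,-4,-0.0592,-0.0355,-0.0908,0,19.6,-28.9,-4,-0.0592,-0.0355,-0.0908,0,19.6,-28.9,-4,-0.0592,-0.0355,-0.0908,0,19.6,-28.9,-4,-0.0592,-0.0355,-0.0908,0]'

```text
time: 2.35
position: [0.5104, 0.214, 0.1431]
tool_rot: [0.666, 0.64, -0.276, 0.266]
ft_force: [0.4, -1.0, 0.6]
grip_width: 0.087
```

move_arm --rows '[0,0,0,0,0,0,0,0,0,0,0,0,0,0]' --grip_force 40

```text
time: 2.55
position: [0.5098, 0.2142, 0.1424]
tool_rot: [0.665, 0.641, -0.276, 0.265]
ft_force: [-0.3, 1.0, 0.6]
grip_width: 0.0869
```

Run:
```python
from h import *
import pickle
d=np.array([-.036,-.999,0]);G=np.array([.508,.154,.042])-.004*d
R=toolR(d,np.pi/4)
o=robot.get_obs(); c=robot.camera('wrist'); save(c,'wrist1'); pickle.dump((o,c),open('w1.pkl','wb'))
print(o['q'].round(3),o['time'],o['ft_force'])
plan(G-.081*R[:,2],R,o); plan(G+.019*R[:,2],R,o)
for th in ['dip_tip','dip_grip','dipstick']:
    for r in robot.spot_point('wrist',th)[:3]: print(th,np.round(r['at'],1),round(r['conf'],2),px2w(c,r['at'],obs=o).round(3),px2w(c,r['at'],obs=o,plane=.042).round(4))
```

```text
[ 0.555  0.782  1.37  -0.627  1.512  0.802] 2.55 [-0.25140859  1.049769    0.56625729]
dp [  0.4   1.  -43.2] w [-0.0006 -0.0014  0.0013] rows 0.86
dp [  -2.1  -69.6 -113.9] w [-0.0006 -0.0014  0.0013] rows 2.67
dip_tip [258.  225.4] 0.8 [ 0.504 -0.117  0.008] [ 0.5062 -0.0351  0.042 ]
dip_tip [129.3 256.5] 0.44 [ 0.098 -0.38   0.   ] [ 0.1762 -0.2329  0.042 ]
dip_grip [151.2 251.2] 0.62 [ 0.23  -0.235  0.028] [ 0.2505 -0.188   0.042 ]
dipstick [255.6 176.6] 0.57 [0.508 0.138 0.049] [0.5073 0.1266 0.042 ]
dipstick [144.1 253.8] 0.55 [ 0.196 -0.269  0.024] [ 0.2245 -0.2093  0.042 ]
dipstick [348. 222.] 0.55 [ 0.689 -0.097  0.012] [ 0.6644 -0.025   0.042 ]
```

View pics/wrist1.png

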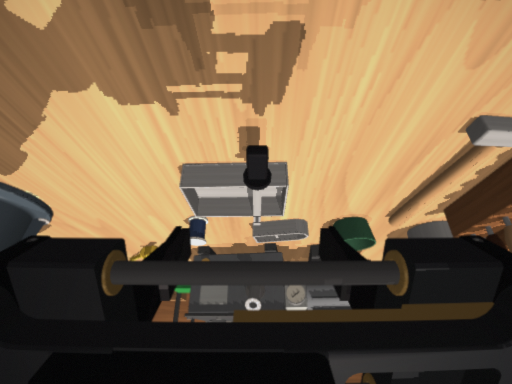

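move_arm --rows '[0.4,1,-43.2,0,-0.001,0.001,0,-0.6,-20,-20,0,0,0,0,-0.6,-20,-20,0,0,0,0,-0.6,-20,-20,0,0,0,0,-0.5,-10.6,-10.7,0,0,0,0,0,0,0,0,0,0,0]'

```text
time: 3.35
position: [0.5065, 0.1442, 0.0288]
tool_rot: [0.664, 0.642, -0.276, 0.266]
ft_force: [0.1, 0.4, 0.1]
grip_width: 0.0869
```

Run:
```python
from h import *
d=np.array([-.036,-.999,0]);G=np.array([.508,.154,.042])-.004*d
R=toolR(d,np.pi/4)
o=robot.get_obs(); c=robot.camera('wrist'); save(c,'wrist2'); c=robot.camera('scene');
cv2.imwrite('pics/s2.png',cv2.cvtColor(cv2.resize(c['color'][130:280,210:410],None,fx=4,fy=4,interpolation=cv2.INTER_CUBIC),cv2.COLOR_RGB2BGR))
print(o['ft_force'],o['time']); plan(G+.019*R[:,2],R,o)
```

```text
[0.05254975 0.38984229 0.07786926] 3.35
dp [ 1.2  0.4 -0.2] w [ 0.001  -0.0017 -0.0004] rows 0.02
```

View pics/wrist2.png

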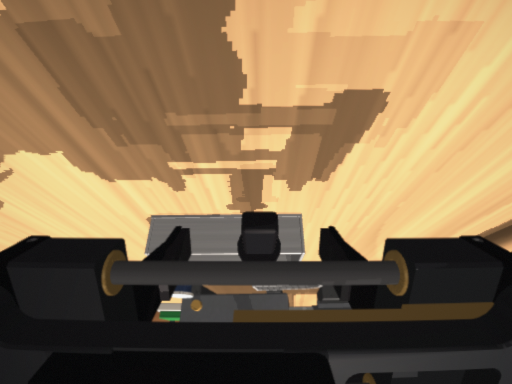

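View pics/s2.png

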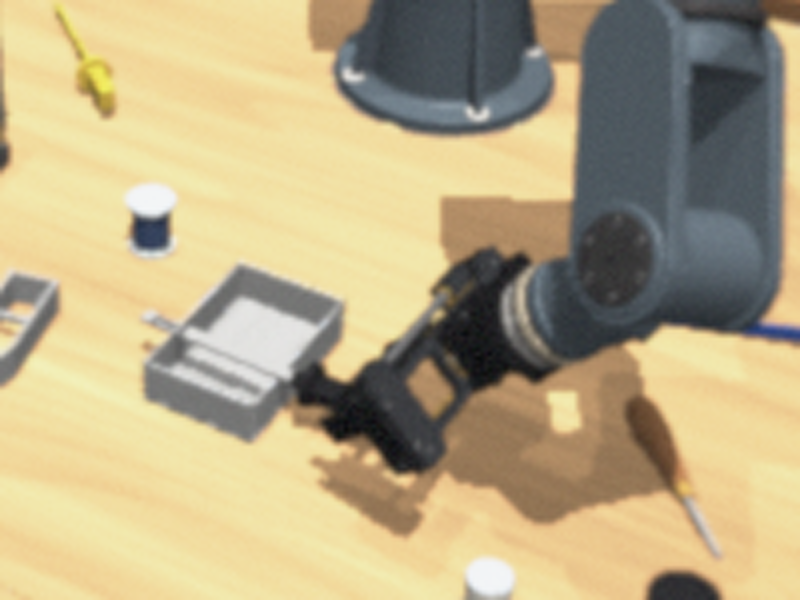

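move_arm --rows '[0.5,0,0,0,0,0,1,0,0,0,0,0,0,1,0,0,0,0,0,0,1,0,0,0,0,0,0,1,0,0,0,0,0,0,1,0,0,0,0,0,0,1,0,0,0,0,0,0,1,0,0,0,0,0,0,1]' --grip_force 50

```text
time: 4.25
position: [0.5082, 0.145, 0.0293]
tool_rot: [0.665, 0.642, -0.275, 0.266]
ft_force: [-0.1, 0.4, 0.0]
grip_width: 0.0312
```

move_arm --rows '[0,0,0,0,0,0,1,0,0,0,0,0,0,1,0,0,0,0,0,0,1,0,0,0,0,0,0,1]'

```text
time: 4.65
position: [0.5084, 0.145, 0.0293]
tool_rot: [0.665, 0.642, -0.275, 0.266]
ft_force: [-0.6, 0.4, -0.2]
grip_width: 0.0211
```

move_arm --rows '[0,0,20,0,0,0,1,0,0,40,0,0,0,1,0,0,45,0,0,0,1,0,0,45,0,0,0,1,0,0,20,0,0,0,1,0,0,0,0,0,0,1]'

```text
time: 5.25
position: [0.5099, 0.146, 0.2023]
tool_rot: [0.666, 0.641, -0.271, 0.267]
ft_force: [1.0, 0.7, -0.6]
grip_width: 0.0205
```

Run:
```python
from h import *
import pickle
o=robot.get_obs(); D={}
for n in('wrist','scene','top'):
    c=robot.camera(n); save(c,n+'3'); D[n]=c
pickle.dump((o,D),open('d3.pkl','wb'))
for n in('scene','top'):
    for th in('dip_tip','dip_grip'):
        for r in robot.spot_point(n,th)[:4]: print(n,th,np.round(r['at'],1),round(r['conf'],2),px2w(D[n],r['at']).round(3))
c=D['scene']
cv2.imwrite('pics/s3.png',cv2.cvtColor(cv2.resize(c['color'][120:270,210:410],None,fx=4,fy=4,interpolation=cv2.INTER_CUBIC),cv2.COLOR_RGB2BGR))
c=D['top']
cv2.imwrite('pics/t3.png',cv2.cvtColor(cv2.resize(c['color'][120:270,160:360],None,fx=4,fy=4,interpolation=cv2.INTER_CUBIC),cv2.COLOR_RGB2BGR))
print(o)
```

```text
scene dip_tip [374.7 208.5] 0.67 [ 0.237  0.311 -0.005]
scene dip_tip [226.7 130.2] 0.65 [ 0.073 -0.391 -0.003]
scene dip_tip [215.  216.5] 0.65 [ 0.565 -0.105  0.016]
scene dip_tip [247.9 181.2] 0.5 [ 0.384 -0.093  0.047]
scene dip_grip [436.2 213.1] 0.75 [0.205 0.495 0.032]
scene dip_grip [235.  149.5] 0.62 [ 0.226 -0.249  0.034]
scene dip_grip [301.  183.5] 0.51 [0.598 0.204 0.29 ]
top dip_tip [269.9 184. ] 0.94 [ 0.503 -0.011  0.158]
top dip_tip [388.4 319.6] 0.5 [ 0.1   -0.388  0.015]
top dip_tip [145.1 217.3] 0.49 [0.42  0.404 0.004]
top dip_tip [167.1 269.2] 0.44 [0.25 0.32 0.01]
top dip_grip [207.9 179. ] 0.8 [0.503 0.165 0.218]
top dip_grip [113.7 282.9] 0.58 [0.206 0.483 0.03 ]
top dip_grip [340.9 286.2] 0.48 [ 0.2   -0.245 -0.001]
top dip_grip [251.9 201.5] 0.4 [0.476 0.047 0.001]
{'time': 5.25, 'q': array([ 0.46483422,  0.65220581,  1.46176032, -0.67261734,  1.48855246,
        0.72299068]), 'joint_velocities': array([-0.0026625 ,  0.06657165,  0.05357803,  0.02418852, -0.04642737,
        0.01858569]), 'joint_torque': array([  0.10341455, -47.36275434, -14.30770397,  -2.09363803,
         2.09203497,  -0.12158818]), 'position': array([0.50990451, 0.14595862, 0.20234411]), 'tool_rot': array([ 0.66613948,  0.64122117, -0.2714503 ,  0.26722338]), 'ft_force': array([ 0.98737999,  0.68893311, -0.60277282]), 'moment': array([0.59827783, 0.0076665 , 0.02725291]), 'grip_width': 0.020466791436218365}
```

View pics/wrist3.png

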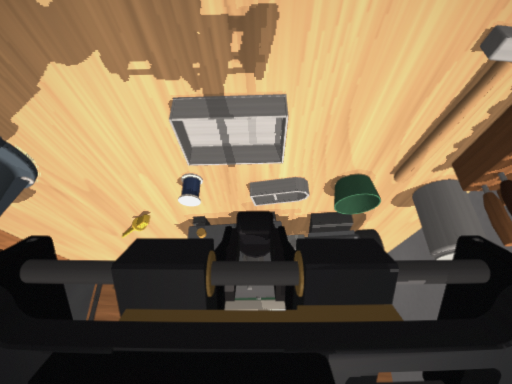

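View pics/s3.png

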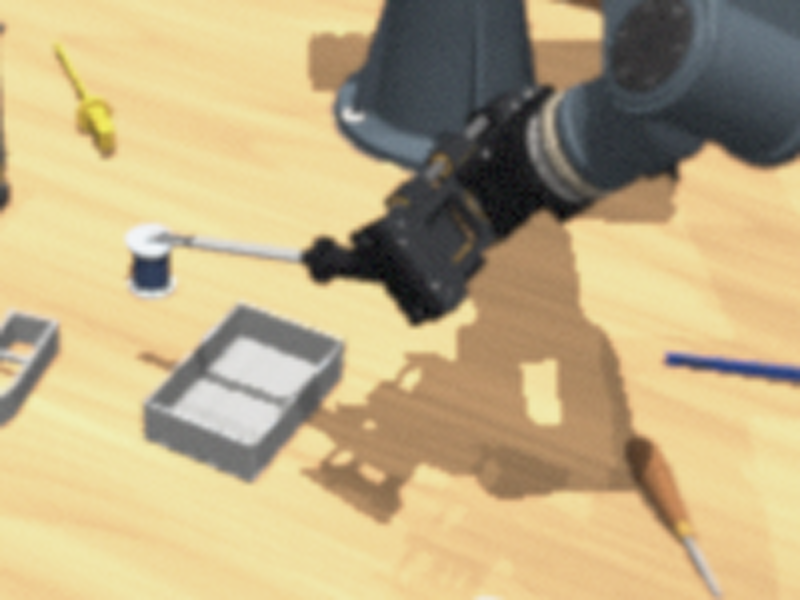

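View pics/t3.png

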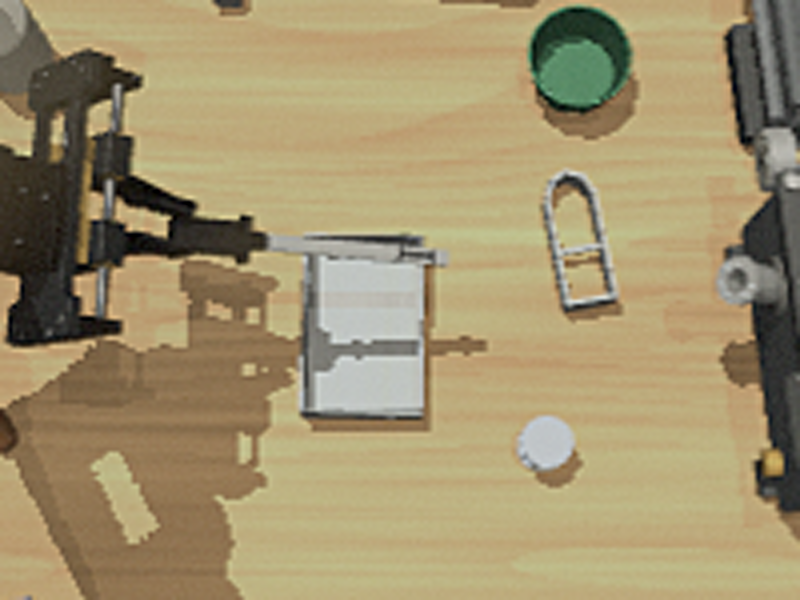

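```bash
cat >> h.py <<'E'
def tri(ct,uvt,cs,uvs):
    A=[];b=[]
    for c,uv in((ct,uvt),(cs,uvs)):
        C=-np.array(c['R']).T@c['t']; d=px2w(c,uv,plane=-.5)-C; d/=np.linalg.norm(d); M=np.eye(3)-np.outer(d,d); A.append(M); b.append(M@C)
    A=np.vstack(A);b=np.hstack(b); x=np.linalg.lstsq(A,b,rcond=None)[0]; return x,np.abs(A@x-b).max()
E
python3 - <<'E'
from h import *
import pickle
o,D=pickle.load(open('d3.pkl','rb'));t,s=D['top'],D['scene']
ft=lambda x,y:((x+.5)/4+160-.5,(y+.5)/4+120-.5); fs=lambda x,y:((x+.5)/4+210-.5,(y+.5)/4+120-.5)
a,e=tri(t,ft(447,258),s,fs(158,238)); print('tip',a,e)
b,e=tri(t,ft(268,242),s,fs(303,257)); print('base',b,e,np.linalg.norm(a-b))
for n,x0,x1,y0,y1,F in(('top',200,285,170,195,7),('scene',235,305,165,200,8)):
    cv2.imwrite(f'pics/z3{n}.png',cv2.cvtColor(cv2.resize(D[n]['color'][y0:y1,x0:x1],None,fx=F,fy=F,interpolation=cv2.INTER_CUBIC),cv2.COLOR_RGB2BGR))
E
```

```text
tip [ 0.50160448 -0.01474676  0.15963604] 0.0006804001071435417
base [0.50589713 0.11327139 0.19385404] 0.0008713762465211855 0.13258185174311998
```

View pics/z3top.png

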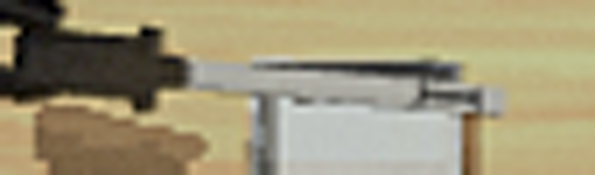

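View pics/z3scene.png

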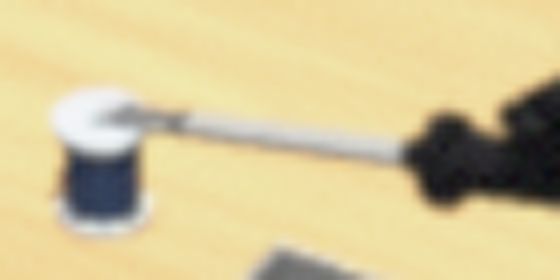

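```bash
cat >> h.py <<'E'
import json
MOUTH=np.array([.489,-.231,.155]); YAW=np.radians(5.5)
NZ=np.array([-np.sin(YAW),np.cos(YAW),1.])/np.sqrt(2)
def frame(d):
    d=d/np.linalg.norm(d); y=np.cross([0,0,1],d); y/=np.linalg.norm(y); return np.column_stack([d,y,np.cross(d,y)])
def setdip(tip,d,o):
    Rt=Ro.from_quat(o['tool_rot']).as_matrix()
    json.dump({'tip':(Rt.T@(tip-o['position'])).tolist(),'F':(Rt.T@frame(d)).tolist()},open('dip.json','w'))
def goal(tipW,dW):
    """tool pose putting tip at tipW with blade dir dW, marked face up-ish"""
    j=json.load(open('dip.json')); R=frame(np.array(dW))@np.array(j['F']).T
    return np.array(tipW)-R@np.array(j['tip']),R
def now(o):
    j=json.load(open('dip.json')); R=Ro.from_quat(o['tool_rot']).as_matrix(); return o['position']+R@np.array(j['tip']),R@np.array(j['F'])[:,0]
E
python3 - <<'E'
from h import *
import pickle
o,D=pickle.load(open('d3.pkl','rb'));t,s=D['top'],D['scene']
a,e=tri(t,(272,184.2),s,(247.7,179.8)); print('tip',a,e)
b=np.array([.506,.1133,.194])
d=a-b; d/=np.linalg.norm(d); print(d,a-d*.150,a-d*.183,np.degrees(np.arcsin(d[2])))
setdip(a,d,o)
P,R=goal(MOUTH+.04*NZ,-NZ); print(P,R.round(2)); o=robot.get_obs(); dp,w=plan(P,R)
for n in 12,: print(dp/n,w/n)
E
```

```text
tip [ 0.50269181 -0.01777181  0.15641504] 0.0004103192244500828
[-0.02425461 -0.9609775  -0.27556118] [0.50633    0.12637482 0.19774922] [0.5071304  0.15808707 0.20684273] -15.99545951923586
[ 0.47775305 -0.08206895  0.30290537] [[-0.08  1.    0.02]
 [ 0.96  0.08 -0.27]
 [-0.27  0.   -0.96]]
dp [ -29.8 -226.8  105.3] w [0.5116 0.0082 0.1162] rows 5.04
[ -2.48205741 -18.89717317   8.77100926] [0.04263197 0.00068112 0.0096866 ]
```

move_arm --rows '[-1,-8,14,0.02,0,0.004,1,-2,-15,16,0.036,0.001,0.009,1,-2.5,-20,14,0.044,0.001,0.01,1,-2.5,-22,10,0.05,0.001,0.011,1,-3,-22,9,0.05,0.001,0.011,1,-3,-22,8,0.05,0.001,0.011,1,-3,-22,8,0.05,0.001,0.011,1,-3,-22,7,0.05,0.001,0.011,1,-3,-22,7,0.05,0.001,0.011,1,-2.8,-22,6,0.05,0.001,0.011,1,-2.5,-18,4,0.04,0,0.01,1,-1.5,-11.8,2.3,0.022,0,0.006,1]' --grip_force 60

```text
time: 6.8
position: [0.4776, -0.0835, 0.3044]
tool_rot: [0.672, 0.728, -0.091, 0.101]
ft_force: [0.1, -0.5, -1.6]
grip_width: 0.0203
```

move_arm --rows '[0,0,0,0,0,0,1,0,0,0,0,0,0,1,0,0,0,0,0,0,1]'

```text
time: 7.1
position: [0.478, -0.0809, 0.3038]
tool_rot: [0.671, 0.729, -0.091, 0.101]
ft_force: [-0.4, 0.3, -0.6]
grip_width: 0.0201
```

```bash
cat > look.py <<'E'
from h import *
import pickle,sys
k=sys.argv[1]
o=robot.get_obs(); D={}
for n in('wrist','scene','top'):
    c=robot.camera(n); save(c,n+k); D[n]=c
pickle.dump((o,D),open(f'd{k}.pkl','wb'))
print(o['time'],o['position'],o['ft_force'].round(2),o['grip_width'],'tip/d',now(o))
P,R=goal(MOUTH+.04*NZ,-NZ); plan(P,R,o)
for n,x0,x1,y0,y1,F in(('top',265,365,150,225,8),('scene',170,270,100,175,8)):
    cv2.imwrite(f'pics/z{k}{n}.png',cv2.cvtColor(cv2.resize(D[n]['color'][y0:y1,x0:x1],None,fx=F,fy=F,interpolation=cv2.INTER_CUBIC),cv2.COLOR_RGB2BGR))
E
python3 look.py 4
```

```text
7.1 [ 0.47802798 -0.08086043  0.30377755] [-0.44  0.33 -0.6 ] 0.02014954656768902 tip/d (array([ 0.48643344, -0.20133263,  0.18384027]), array([ 0.06700739, -0.70205997, -0.70895825]))
dp [-0.3 -1.2 -0.9] w [-0.0026 -0.0005  0.0006] rows 0.03
```

View pics/z4top.png

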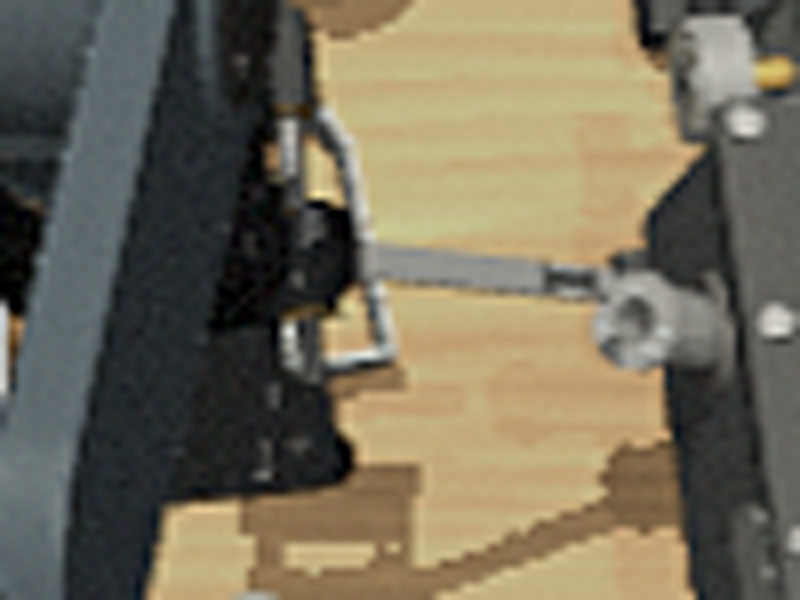

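View pics/z4scene.png

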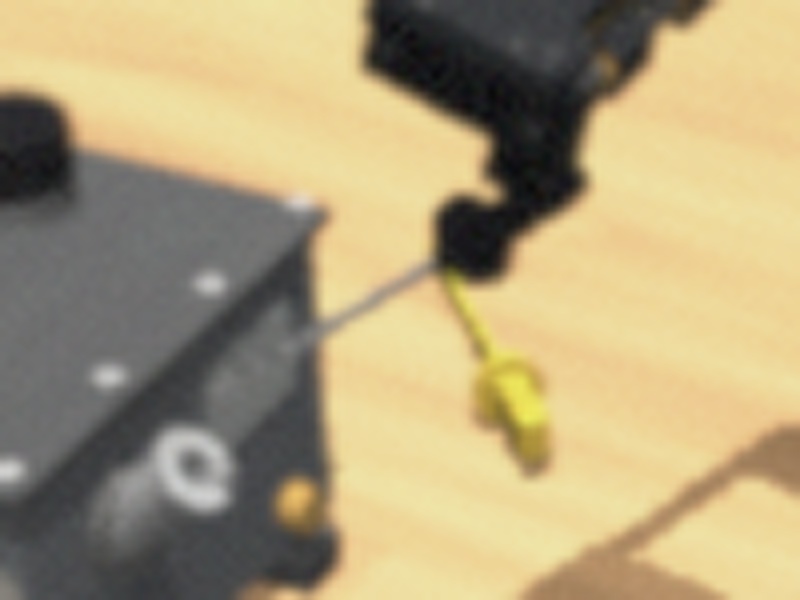

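View pics/wrist4.png

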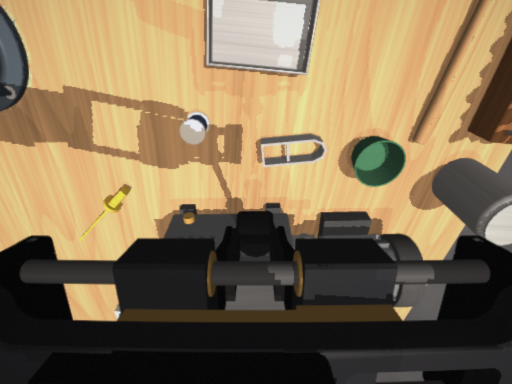

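```bash
cat > axis.py <<'E'
from h import *
import pickle
def line(t,tp,s,sp):
    N=[];b=[]
    for c,(p,q) in((t,tp),(s,sp)):
        C=-np.array(c['R']).T@c['t']; n=np.cross(px2w(c,p,plane=-.5)-C,px2w(c,q,plane=-.5)-C); n/=np.linalg.norm(n); N.append(n);b.append(n@C)
    d=np.cross(*N); d/=np.linalg.norm(d); d*=-np.sign(d[1]); x0=np.linalg.lstsq(np.array(N),np.array(b),rcond=None)[0]
    return x0,d
T=lambda x,y:((x+.5)/8+264.5,(y+.5)/8+149.5); S=lambda x,y:((x+.5)/8+169.5,(y+.5)/8+99.5)
E
python3 - <<'E'
from axis import *
o,D=pickle.load(open('d4.pkl','rb'));t,s=D['top'],D['scene']
x0,d=line(t,(T(385,262),T(590,283)),s,(S(430,267),S(300,343))); 
print('d',d,'expected',now(o)[1],'-NZ',-NZ)
tip,e=tri(t,T(607,284),s,S(285,351)); print('tip',tip,e,'exp',now(o)[0])
m,e=tri(t,T(632,320),s,S(194,467)); print('mouth',m,e)
# where line closest to expected
for p in('tip',tip),('mouth',m):
    v=p[1]-x0; v-=d*(v@d); print(p[0],'offset from axis line',v)
print(w2px(t,[MOUTH]),T(632,320),w2px(s,[MOUTH]),S(194,467))
E
```

```text
d [ 0.0771791  -0.76592883 -0.63827613] expected [ 0.06700739 -0.70205997 -0.70895825] -NZ [ 0.06777318 -0.7038514  -0.70710678]
tip [ 0.48233402 -0.19816414  0.2197026 ] 0.008189305578052586 exp [ 0.48643344 -0.20133263  0.18384027]
mouth [ 0.48873261 -0.23108889  0.15378473] 0.0011185361223665369
tip offset from axis line [-0.00706021 -0.00456159  0.00462018]
mouth offset from axis line [-0.00589326  0.01443265 -0.01803172]
[[344.0149668 189.1664167]] (343.5625, 189.5625) [[194.15633973 157.77834831]] (193.8125, 157.9375)
```

Run:
```python
from axis import *
o,D=pickle.load(open('d4.pkl','rb'))
c=D['scene']['color'][125:170,185:235]; c=cv2.resize(c,None,fx=14,fy=14,interpolation=cv2.INTER_CUBIC)
c=np.clip((c.astype(float)-50)*2.2,0,255).astype(np.uint8)
cv2.imwrite('pics/e4s.png',cv2.cvtColor(c,cv2.COLOR_RGB2BGR))
c=D['top']['color'][175:200,305:360]; c=cv2.resize(c,None,fx=14,fy=14,interpolation=cv2.INTER_CUBIC)
cv2.imwrite('pics/e4t.png',cv2.cvtColor(c,cv2.COLOR_RGB2BGR))
X=cloud(D['scene']); 
for (u,v) in [(223,133),(220,135),(217,136),(214,138),(212,139),(210,140),(208,142),(206,143),(204,144)]: print(u,v,X[v-1:v+2,u].round(3).tolist())
X=cloud(D['top']); 
for (u,v) in [(320,183),(330,184),(335,184),(340,185)]: print(u,v,X[v-1:v+2,u].round(3).tolist())
```

```text
223 133 [[0.481, -0.117, 0.283], [0.489, -0.111, 0.285], [0.487, -0.113, 0.28]]
220 135 [[0.477, -0.131, 0.269], [0.487, -0.124, 0.273], [0.133, -0.384, 0.002]]
217 136 [[0.13, -0.401, 0.0], [0.487, -0.135, 0.266], [0.494, -0.131, 0.267]]
214 138 [[0.145, -0.405, -0.002], [0.488, -0.146, 0.256], [0.491, -0.145, 0.254]]
212 139 [[0.156, -0.407, -0.002], [0.485, -0.157, 0.248], [0.492, -0.151, 0.25]]
210 140 [[0.165, -0.411, -0.004], [0.487, -0.163, 0.243], [0.492, -0.16, 0.243]]
208 142 [[0.337, -0.288, 0.119], [0.495, -0.165, 0.239], [0.493, -0.167, 0.234]]
206 143 [[0.352, -0.285, 0.124], [0.493, -0.175, 0.231], [0.499, -0.171, 0.232]]
204 144 [[0.367, -0.283, 0.128], [0.491, -0.184, 0.224], [0.494, -0.182, 0.223]]
320 183 [[0.486, -0.144, 0.26], [0.484, -0.144, 0.26], [0.481, -0.144, 0.26]]
330 184 [[0.489, -0.175, 0.235], [0.487, -0.175, 0.235], [0.484, -0.175, 0.234]]
335 184 [[0.493, -0.191, 0.222], [0.49, -0.192, 0.221], [0.487, -0.191, 0.223]]
340 185 [[0.494, -0.209, 0.204], [0.491, -0.209, 0.204], [0.487, -0.209, 0.206]]
```

View pics/e4s.png

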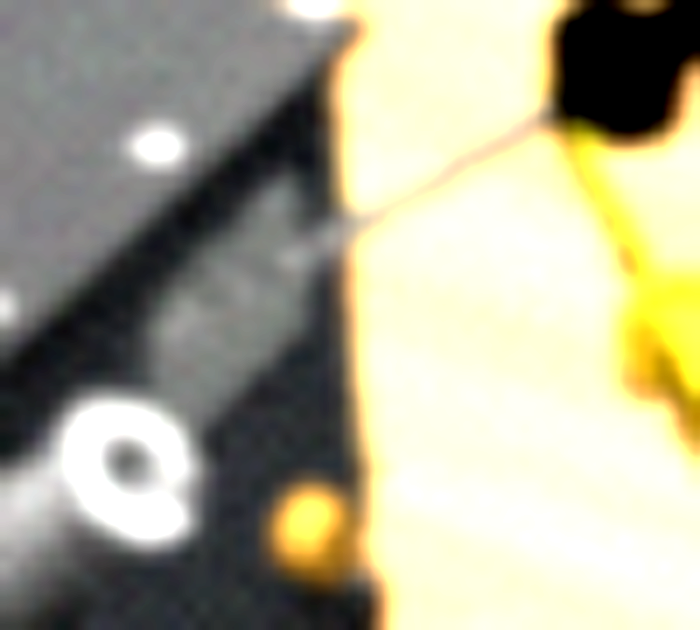

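View pics/e4t.png

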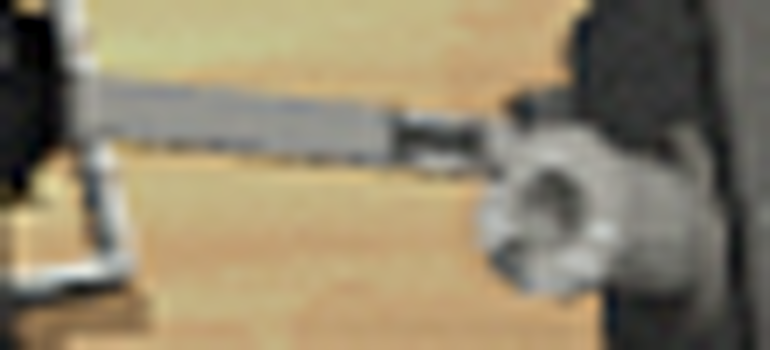

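```bash
cat > fit.py <<'E'
from axis import *
def blade(k,tip,d,rad=.03,L=.14,names=('top','scene'),verb=1):
    """fit the blade line from depth near predicted axis"""
    o,D=pickle.load(open(f'd{k}.pkl','rb')); out={}
    for n in names:
        X=cloud(D[n]); ok=D[n]['z_map']>0; P=X[ok]; base=tip-d*.150
        x0,dd=base,d
        for r in (rad,.015,.011,.010):
            v=P-x0; a=v@dd; q=np.linalg.norm(v-np.outer(a,dd),axis=1)
            m=(a>.02)&(a<.17)&(q<r); Q=P[m]
            x0=np.median(Q,0); x0=Q.mean(0); u,s_,vt=np.linalg.svd(Q-x0,full_matrices=False); dd=vt[0]*np.sign(vt[0]@d)
            a0=(base-x0)@dd; x0=x0+dd*a0
        v=Q-x0; a=v@dd
        if verb: print(n,len(Q),'d',dd.round(4),'elev',np.degrees(np.arcsin(-dd[2])).round(2),'tip end',(x0+dd*a.max()).round(4),'span',a.min().round(3),a.max().round(3))
        out[n]=(x0,dd,x0+dd*a.max())
    return o,D,out
E
python3 - <<'E'
from fit import *
d=np.array([.06,-.065,-.055]);d=np.array([.067,-.76,-.645]);d/=np.linalg.norm(d)
blade(4,np.array([.489,-.215,.2]),d)
o,D=pickle.load(open('d3.pkl','rb'))
blade(3,np.array([.5027,-.018,.1564]),np.array([-.024,-.961,-.2755]))
X=cloud(D['top'])
for u in range(226,274,4): print(u,X[178:190,u,2].round(3).tolist())
E
```

```text
top 143 d [ 0.0742 -0.7598 -0.6459] elev 40.24 tip end [ 0.4904 -0.2153  0.1998] span 0.021 0.15
scene 58 d [ 0.072  -0.7585 -0.6477] elev 40.37 tip end [ 0.4958 -0.2114  0.199 ] span 0.02 0.148
top 185 d [-0.0207 -0.959  -0.2826] elev 16.41 tip end [ 0.5025 -0.0192  0.1554] span 0.022 0.151
scene 121 d [-0.017  -0.9702 -0.2417] elev 13.98 tip end [ 0.507  -0.0201  0.1633] span 0.021 0.15
226 [0.196, 0.199, 0.199, 0.193, 0.199, -0.003, -0.001, -0.003, 1.225, -0.002, -0.004, -0.001]
230 [-0.003, 0.192, 0.193, 0.193, 0.191, 0.001, 0.004, -0.0, -0.002, 0.001, 0.0, -0.005]
234 [-0.001, 0.189, 0.189, 0.188, 0.189, -0.002, 0.001, -0.0, -0.002, 0.0, -0.003, -0.0]
238 [0.04, 0.181, 0.188, 0.187, 0.18, 0.188, 0.002, 0.006, 0.002, 0.005, 0.001, 0.001]
242 [0.041, 0.036, 0.182, 0.184, 0.179, 0.181, 0.004, 0.006, -0.002, -0.001, 0.002, 0.004]
246 [0.042, 0.037, 0.181, 0.175, 0.179, 0.179, 0.174, 0.007, 0.004, 0.002, -0.001, -0.0]
250 [0.037, 0.039, 0.026, 0.177, 0.175, 0.176, 0.176, -0.003, 0.0, 0.003, 0.004, 0.002]
254 [-0.001, 0.035, 0.021, 0.172, 0.17, 0.173, 0.174, 0.005, 0.005, 0.004, -0.0, -0.003]
258 [-0.001, 0.04, 0.024, 0.168, 0.166, 0.169, 0.169, 0.165, 0.007, 0.001, 0.001, 0.0]
262 [0.001, 0.038, 0.031, 0.013, 0.167, 0.164, 0.165, 0.167, 0.005, 0.005, 0.003, -0.002]
266 [-0.001, 0.002, 0.0, -0.001, 0.161, 0.163, 0.161, 0.161, -0.001, -0.003, -0.002, -0.001]
270 [0.0, 0.002, 0.002, -0.003, 0.156, 0.157, 0.158, 0.157, 0.155, -0.005, 0.001, -0.001]
```

Run:
```python
from fit import *
o,D=pickle.load(open('d4.pkl','rb'))
print(np.degrees(np.arccos(Ro.from_quat(o['tool_rot']).as_matrix()[:,2]@np.array([.074,-.759,-.646]))))
o3,_=pickle.load(open('d3.pkl','rb'))
print(np.degrees(np.arccos(Ro.from_quat(o3['tool_rot']).as_matrix()[:,2]@np.array([-.0207,-.959,-.28]))))
setdip(np.array([.490,-.2145,.198]),np.array([.074,-.759,-.646]),o)
o=robot.get_obs();P,R=goal(MOUTH+.03*NZ,-NZ); dp,w=plan(P,R,o); print(o['position'],dp/6,w/6)
```

```text
34.15441088315304
29.02527968349767
dp [ -2.4  -4.6 -11.5] w [ 0.0826  0.0089 -0.0021] rows 0.55
[ 0.47841054 -0.08077667  0.30415264] [-0.39594514 -0.76584574 -1.90901858] [ 0.01375835  0.00149128 -0.00034382]
```

move_arm --rows '[-0.2,-0.4,-1,0.006,0.001,0,1,-0.4,-0.7,-2,0.014,0.0015,0,1,-0.4,-0.8,-2,0.014,0.0015,0,1,-0.5,-0.8,-2,0.014,0.0015,0,1,-0.4,-0.8,-2,0.014,0.0015,0,1,-0.3,-0.7,-1.5,0.012,0.001,0,1,-0.2,-0.4,-1,0.0086,0.001,-0.002,1,0,0,0,0,0,0,1,0,0,0,0,0,0,1]'

```text
time: 8.15
position: [0.4761, -0.0865, 0.2932]
tool_rot: [0.675, 0.731, -0.064, 0.07]
ft_force: [-0.1, -0.3, -0.8]
grip_width: 0.0203
```

```bash
python3 look.py 5
python3 - <<'E'
from fit import *
blade(5,MOUTH+.03*NZ,-NZ)
o,D=pickle.load(open('d5.pkl','rb'))
X=cloud(D['top']);
E
```

```text
8.15 [ 0.47608762 -0.08646459  0.29316661] [-0.06 -0.27 -0.85] 0.020314568499393813 tip/d (array([ 0.48690036, -0.21101229,  0.17670756]), array([ 0.06715044, -0.70406664, -0.7069519 ]))
dp [-0.7  8.1  6.6] w [0.0001 0.001  0.0019] rows 0.21
top 123 d [ 0.0666 -0.7179 -0.693 ] elev 43.87 tip end [ 0.4867 -0.2119  0.1827] span 0.022 0.147
scene 48 d [ 0.0789 -0.7147 -0.6949] elev 44.02 tip end [ 0.4934 -0.2092  0.1816] span 0.021 0.146
```

View pics/z5top.png

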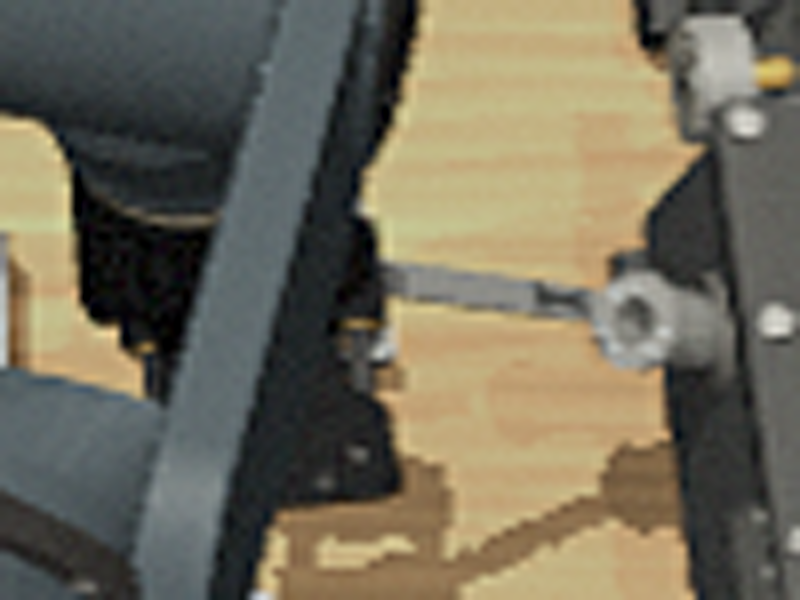

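View pics/z5scene.png

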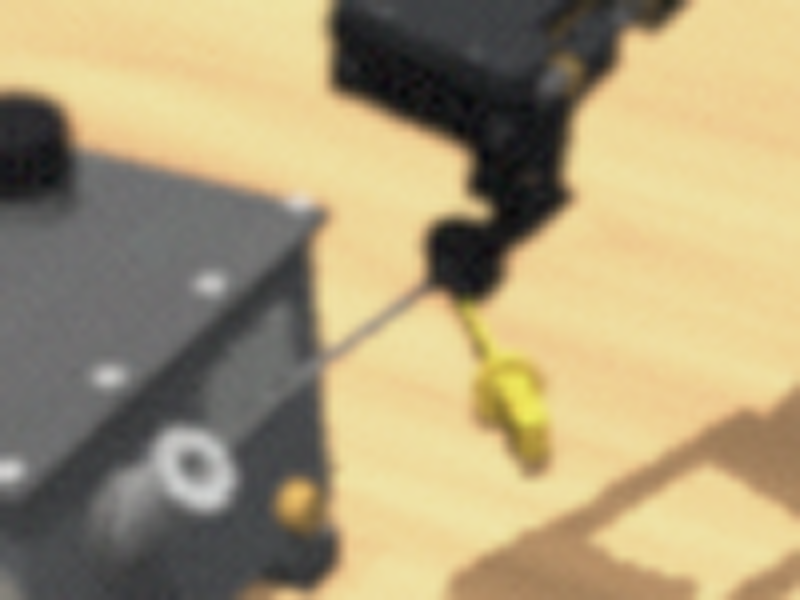

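Run:
```python
from fit import *
o,D=pickle.load(open('d5.pkl','rb'));t,s=D['top'],D['scene']
m,e=tri(t,T(632,319),s,S(195,466)); print(m,e)
inv=lambda c,X,x0,y0:((w2px(c,X)-[x0,y0]+.5)*8-.5).round(1).tolist()
for a in 0,.03,.04,.1: print(a,inv(t,[m+a*NZ],265,150),inv(s,[m+a*NZ],170,100))
Tp=np.array([.487,-.2133,.1813]); print('tip',inv(t,[Tp],265,150),inv(s,[Tp],170,100))
# depth of mouth flange
for n in('top','scene'):
    X=cloud(D[n]); ok=D[n]['z_map']>0;P=X[ok]; v=P-m; a=v@NZ; r=np.linalg.norm(v-np.outer(a,NZ),axis=1)
    Q=P[(abs(a)<.006)&(r<.022)&(r>.007)]; print(n,len(Q),Q.mean(0),((Q-m)@NZ).mean(), (Q.max(0)+Q.min(0))/2)
    # fit ring plane normal
    u,s_,vt=np.linalg.svd(Q-Q.mean(0)); print(vt[2]*np.sign(vt[2][2]),NZ)
    # tube axis: points along neck outer
    m2=(a<-.015)&(a>-.055)&(r<.02); Q=P[m2]; print('tube',len(Q),Q.mean(0),r[m2].mean())
```

```text
[ 0.48883461 -0.23072233  0.15452998] 0.0009195126304726575
0 [[634.6, 317.5]] [[197.6, 466.7]]
0.03 [[589.4, 310.9]] [[239.0, 435.4]]
0.04 [[573.9, 308.6]] [[253.0, 424.7]]
0.1 [[476.4, 294.4]] [[339.8, 358.9]]
tip [[602.6, 307.3]] [[230.2, 421.3]]
top 87 [ 0.48753686 -0.23302315  0.15533444] -0.0009626359252393554 [ 0.48781111 -0.2326868   0.15566945]
[-0.08944574  0.69031764  0.71795613] [-0.06777318  0.7038514   0.70710678]
tube 74 [ 0.48896186 -0.25891393  0.13839247] 0.01485817944629674
scene 66 [ 0.49205714 -0.23071555  0.15290039] -0.00136592422452078 [ 0.49020888 -0.23092041  0.15314914]
[-0.0979988   0.67703628  0.72939571] [-0.06777318  0.7038514   0.70710678]
tube 80 [ 0.50096327 -0.25437477  0.13078171] 0.014322688641337728
```

Run:
```python
from fit import *
o,D=pickle.load(open('d5.pkl','rb'));t,s=D['top'],D['scene']
def enh(c,x0,x1,y0,y1,F,g,b,X,name):
    im=cv2.resize(c['color'][y0:y1,x0:x1],None,fx=F,fy=F,interpolation=cv2.INTER_CUBIC)
    im=np.clip((im.astype(float)-b)*g,0,255).astype(np.uint8)
    for q,col in X:
        for p in (w2px(c,q)-[x0,y0]+.5)*F-.5: cv2.circle(im,tuple(int(round(z)) for z in p),2,col,-1)
    cv2.imwrite('pics/'+name,cv2.cvtColor(im,cv2.COLOR_RGB2BGR))
m=np.array([.4888,-.2307,.1545])
X=[([m+a*NZ for a in np.arange(0,.15,.01)],(255,0,0))]
enh(s,185,235,125,170,14,2.2,50,X,'e5s.png'); enh(t,305,360,175,205,14,1,0,X,'e5t.png')
```

```text
(no output)
```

View pics/e5s.png

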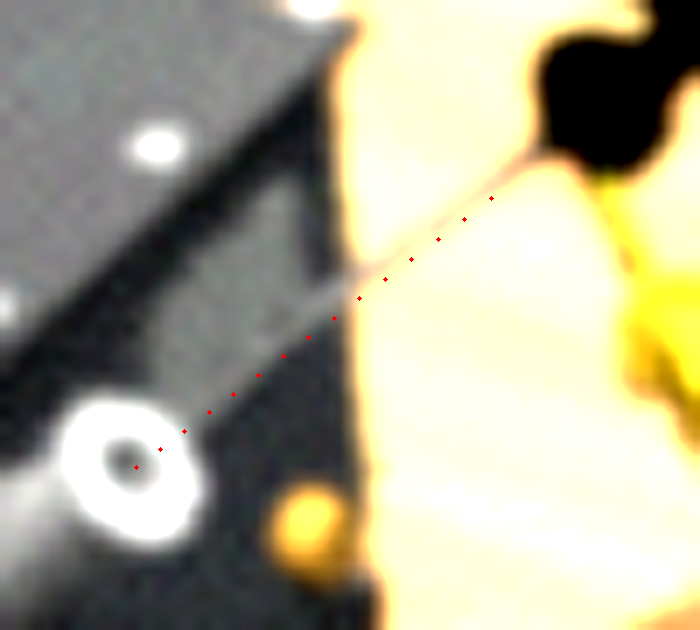

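View pics/e5t.png

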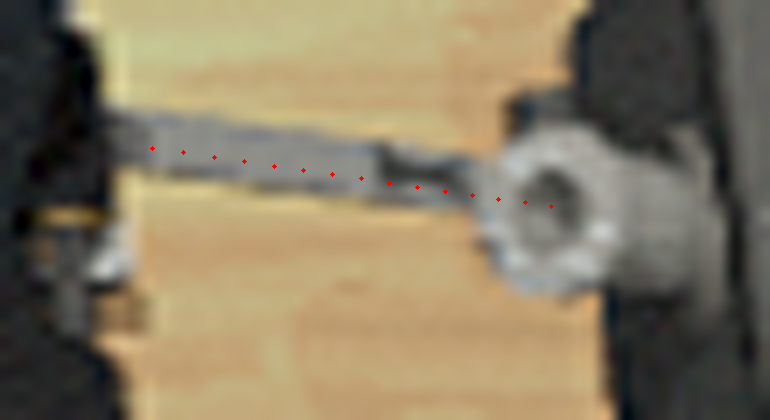

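```bash
sed -i 's/^MOUTH=.*; YAW/MOUTH=np.array([.4888,-.2307,.1545]); YAW/' h.py
python3 - <<'E'
from fit import *
o,D=pickle.load(open('d5.pkl','rb'))
setdip(np.array([.4875,-.2133,.1813]),np.array([.068,-.717,-.694]),o)
o=robot.get_obs();P,R=goal(MOUTH+.025*NZ,-NZ); dp,w=plan(P,R,o); print(o['time'])
E
```

```text
dp [-0.4 -2.2 -6.8] w [0.0185 0.0019 0.0008] rows 0.14
8.3
```

move_arm --rows '[-0.1,-0.5,-1.5,0.004,0,0,1,-0.1,-0.6,-2,0.006,0.001,0,1,-0.1,-0.6,-2,0.005,0.001,0,1,-0.1,-0.5,-1.3,0.0035,0,0.001,1,0,0,0,0,0,0,1,0,0,0,0,0,0,1,0,0,0,0,0,0,1]'

```text
time: 9.0
position: [0.4757, -0.0885, 0.2864]
tool_rot: [0.675, 0.732, -0.058, 0.064]
ft_force: [-0.2, 0.2, -0.2]
grip_width: 0.0201
```

```bash
cat >> fit.py <<'E'
def enh(c,x0,x1,y0,y1,F,g,b,X,name):
    im=cv2.resize(c['color'][y0:y1,x0:x1],None,fx=F,fy=F,interpolation=cv2.INTER_CUBIC)
    im=np.clip((im.astype(float)-b)*g,0,255).astype(np.uint8)
    for q,col in X:
        for p in (w2px(c,q)-[x0,y0]+.5)*F-.5: cv2.circle(im,tuple(int(round(z)) for z in p),2,col,-1)
    cv2.imwrite('pics/'+name,cv2.cvtColor(im,cv2.COLOR_RGB2BGR))
def both(k):
    o,D=pickle.load(open(f'd{k}.pkl','rb'));t,s=D['top'],D['scene']
    X=[([MOUTH+a*NZ for a in np.arange(0,.15,.01)],(255,0,0))]
    enh(s,185,235,125,170,14,2.2,50,X,f'e{k}s.png'); enh(t,305,360,175,205,14,1,0,X,f'e{k}t.png')
E
python3 look.py 6
python3 - <<'E'
from fit import *
o,D,out=blade(6,MOUTH+.025*NZ,-NZ); both(6)
for n in out:
    v=out[n][2]-MOUTH; print(n,'a',v@NZ,'perp',v-NZ*(v@NZ))
E
```

```text
9.0 [ 0.47573676 -0.08852826  0.28638699] [-0.23  0.2  -0.16] 0.020096140213269168 tip/d (array([ 0.48709863, -0.2132607 ,  0.17217522]), array([ 0.06758286, -0.70384652, -0.70712986]))
dp [-1.  10.7 10.6] w [-0.     -0.0002  0.0001] rows 0.3
top 113 d [ 0.0716 -0.7014 -0.7092] elev 45.17 tip end [ 0.4867 -0.2127  0.1729] span 0.03 0.149
scene 48 d [ 0.0705 -0.7031 -0.7076] elev 45.04 tip end [ 0.4929 -0.2098  0.1725] span 0.022 0.148
top a 0.02580674413281395 perp [-0.00034498 -0.0001839   0.00014999]
scene a 0.027215832419986555 perp [ 0.00592733  0.00178988 -0.00121353]
```

View pics/e6s.png

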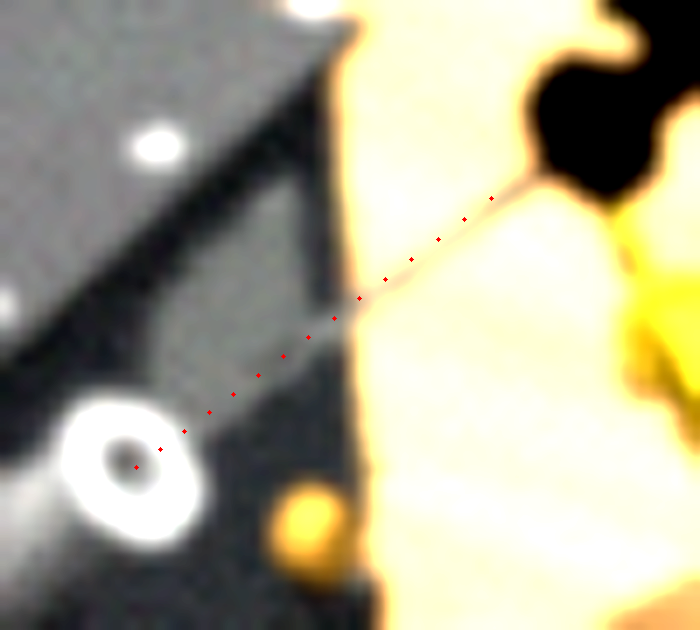

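View pics/e6t.png

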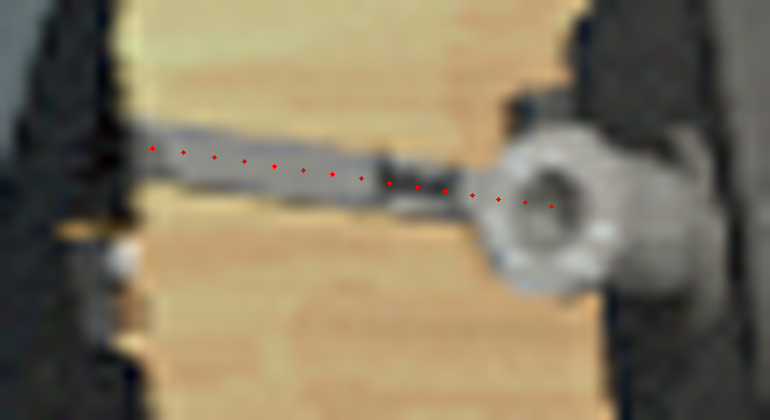

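move_arm --rows '[0.3,-2.8,-2.8,0,0,0,1,0.6,-5.6,-5.7,0,0,0,1,0.6,-5.6,-5.7,0,0,0,1,0.6,-5.6,-5.7,0,0,0,1,0.4,-3.5,-3.5,0,0,0,1,0.2,-2,-2,0,0,0,1,0,0,0,0,0,0,1]'

```text
time: 9.85
position: [0.4782, -0.114, 0.2605]
tool_rot: [0.676, 0.732, -0.058, 0.063]
ft_force: [-0.2, -0.5, -0.8]
grip_width: 0.02
```

```bash
python3 look.py 7
python3 - <<'E'
from fit import *
o=robot.get_obs(); tip,d=now(o)
_,D,out=blade(7,tip,d); both(7)
for n in out:
    x0,dd,_=out[n]; v=x0-MOUTH; v=v+dd*((-NZ@v)/(NZ@dd)); print(n,'crosses mouth plane at',v)
E
```

```text
9.85 [ 0.47822206 -0.11395089  0.26054176] [-0.2  -0.48 -0.75] 0.019990731033646094 tip/d (array([ 0.48941295, -0.23865861,  0.14628613]), array([ 0.0665671 , -0.70369176, -0.70738019]))
dp [-3.5 36.1 36.5] w [-0.0003 -0.001   0.0007] rows 1.03
top 134 d [ 0.0543 -0.7681 -0.638 ] elev 39.64 tip end [ 0.4892 -0.258   0.1403] span 0.038 0.169
scene 77 d [ 0.1371 -0.7065 -0.6943] elev 43.97 tip end [ 0.5038 -0.2498  0.1337] span 0.021 0.169
top crosses mouth plane at [-0.00119468 -0.00468645  0.00455037]
scene crosses mouth plane at [ 0.01098663  0.00155555 -0.00049536]
```

View pics/e7s.png

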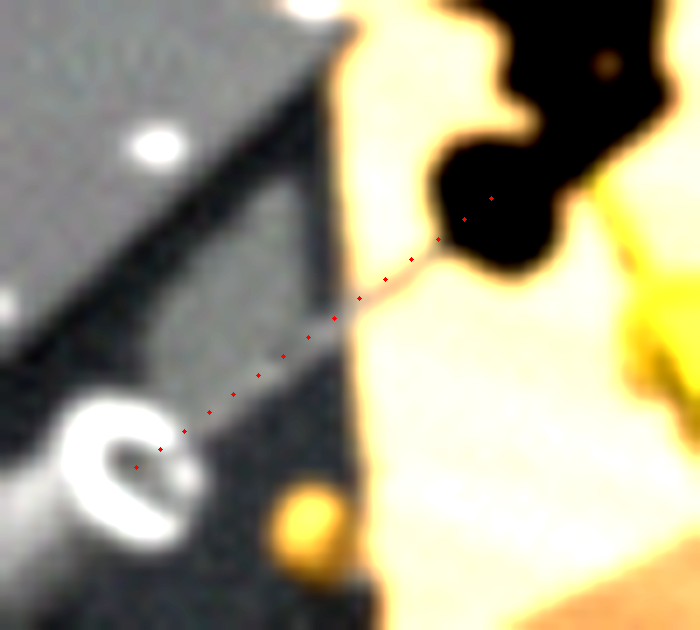

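View pics/e7t.png

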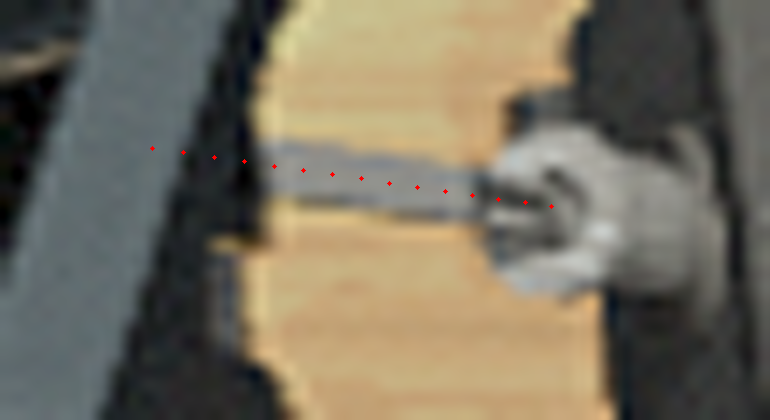

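move_arm --rows '[0.3,-2.8,-2.8,0,0,0,1,0.5,-4.9,-4.9,0,0,0,1,0.5,-4.9,-4.9,0,0,0,1,0.5,-4.9,-4.9,0,0,0,1,0.5,-4.9,-4.9,0,0,0,1,0.4,-3,-3,0,0,0,1,0,0,0,0,0,0,1]'

```text
time: 10.7
position: [0.4808, -0.1395, 0.2349]
tool_rot: [0.676, 0.732, -0.058, 0.063]
ft_force: [1.0, -0.3, -0.9]
grip_width: 0.0199
```

move_arm --rows '[0.3,-2.8,-2.8,0,0,0,1,0.5,-4.9,-4.9,0,0,0,1,0.5,-4.9,-4.9,0,0,0,1,0.5,-4.9,-4.9,0,0,0,1,0.5,-4.9,-4.9,0,0,0,1,0.4,-3,-3,0,0,0,1,0,0,0,0,0,0,1]'

```text
time: 11.4
position: [0.4836, -0.1648, 0.2095]
tool_rot: [0.676, 0.732, -0.058, 0.063]
ft_force: [0.4, -0.6, -0.9]
grip_width: 0.0202
```

```bash
python3 look.py 8
python3 - <<'E'
from fit import *
both(8)
E
```

```text
11.4 [ 0.48355388 -0.16483322  0.20952398] [ 0.41 -0.57 -0.87] 0.020248277660303106 tip/d (array([ 0.49470993, -0.28952736,  0.09525012]), array([ 0.06635335, -0.7036076 , -0.70748397]))
dp [-8.9 87.  87.5] w [-0.0004 -0.0013  0.0008] rows 2.47
```

View pics/e8s.png

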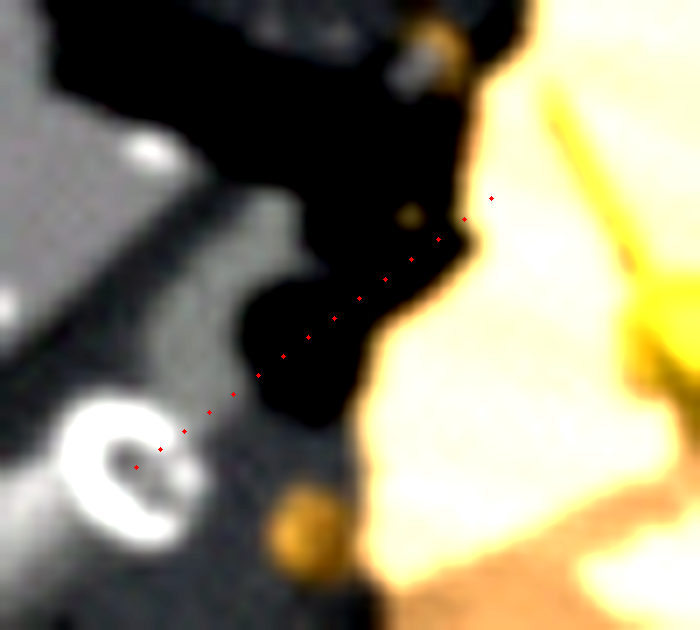

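View pics/e8t.png

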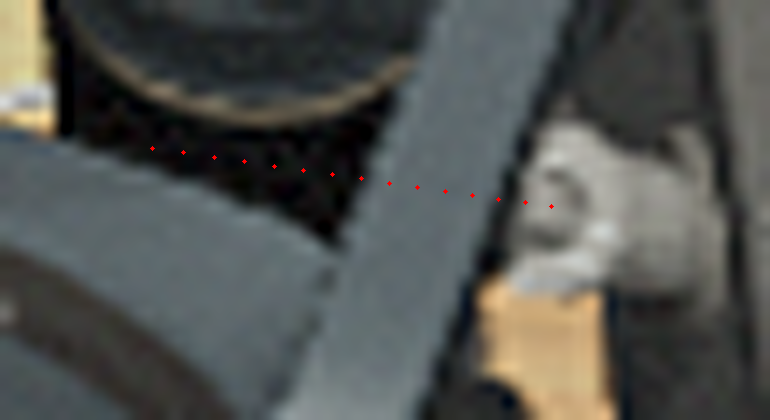

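move_arm --rows '[0.3,-3.6,-2,0,0,0,1,0.5,-5.2,-4.4,0,0,0,1,0.5,-4.9,-4.9,0,0,0,1,0.5,-4.9,-4.9,0,0,0,1,0.5,-4.9,-4.9,0,0,0,1,0.4,-4,-4,0,0,0,1,0,0,0,0,0,0,1]'

```text
time: 12.25
position: [0.4862, -0.1924, 0.1842]
tool_rot: [0.676, 0.732, -0.058, 0.063]
ft_force: [0.2, 0.1, -1.2]
grip_width: 0.02
```

```bash
python3 look.py 9
python3 - <<'E'
from fit import *
both(9)
E
```

```text
12.25 [ 0.48615643 -0.19241311  0.1842209 ] [ 0.19  0.13 -1.24] 0.01997373057183488 tip/d (array([ 0.49726508, -0.31708754,  0.06992092]), array([ 0.06607089, -0.70348514, -0.70763218]))
dp [-11.5 114.6 112.8] w [-0.0006 -0.0015  0.0009] rows 3.22
```

View pics/e9s.png

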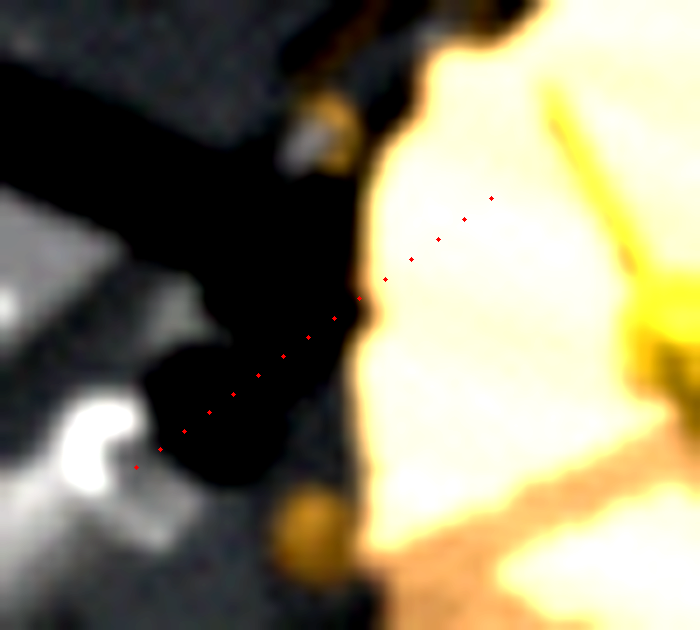

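View pics/e9t.png

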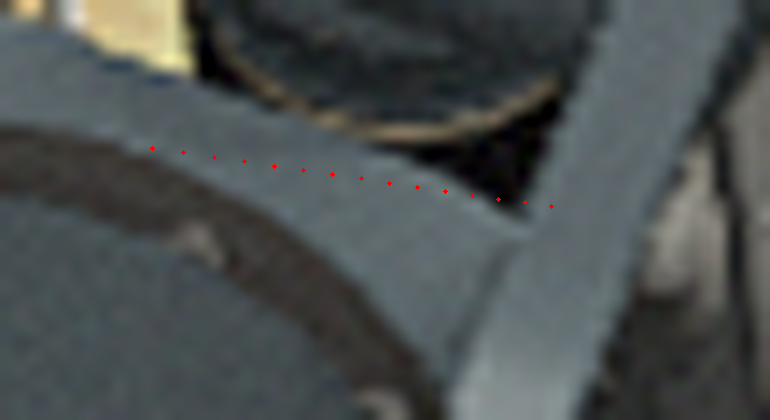

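View pics/scene9.png

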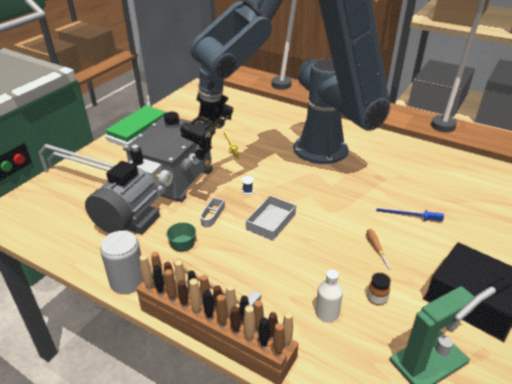

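move_arm --rows '[0.3,-2.8,-2.8,0,0,0,1,0.3,-3.5,-3.5,0,0,0,1,0.3,-2.8,-2.8,0,0,0,1,0.2,-1.7,-1.7,0,0,0,1,0,0,0,0,0,0,1]'

```text
time: 12.9
position: [0.4874, -0.203, 0.1739]
tool_rot: [0.676, 0.732, -0.058, 0.063]
ft_force: [-0.6, 0.4, -0.7]
grip_width: 0.02
```

```bash
python3 look.py a
python3 - <<'E'
from fit import *
both('a')
E
```

```text
12.9 [ 0.48744738 -0.2029692   0.17386899] [-0.6   0.42 -0.7 ] 0.01997767032469388 tip/d (array([ 0.49868396, -0.32767501,  0.05961576]), array([ 0.06683467, -0.70368058, -0.70736608]))
dp [-12.8 125.2 123.1] w [-0.0003 -0.0008  0.0005] rows 3.52
```

View pics/eas.png

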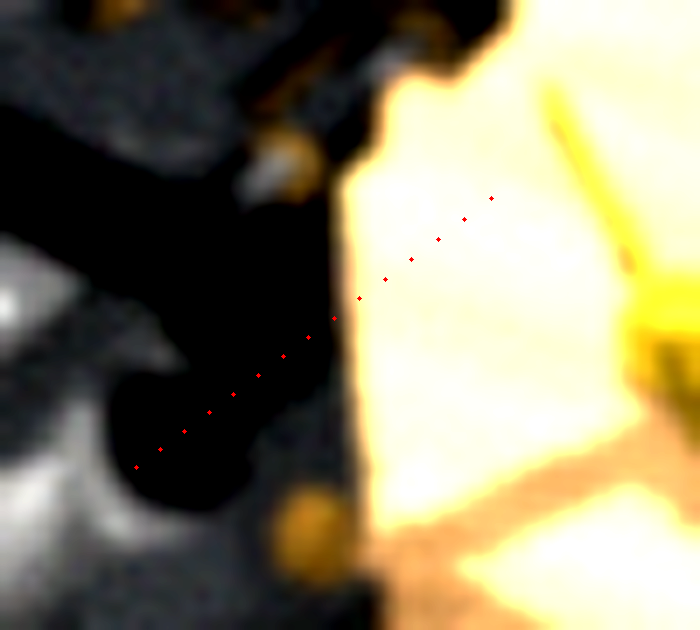

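move_arm --rows '[0.1,-1.4,-1.4,0,0,0,1,0.1,-1.4,-1.4,0,0,0,1,0.1,-1.4,-1.4,0,0,0,1,0,0,0,0,0,0,1]'

```text
time: 13.45
position: [0.4878, -0.2071, 0.1698]
tool_rot: [0.675, 0.732, -0.058, 0.063]
ft_force: [0.1, -0.4, -1.2]
grip_width: 0.0199
```

move_arm --rows '[0.1,-1.4,-1.4,0,0,0,1,0.1,-1.4,-1.4,0,0,0,1,0,0,0,0,0,0,1]'

```text
time: 13.75
position: [0.488, -0.2099, 0.167]
tool_rot: [0.675, 0.732, -0.058, 0.063]
ft_force: [0.6, 0.7, -0.5]
grip_width: 0.0201
```

move_arm --rows '[0.1,-1.4,-1.4,0,0,0,1,0,0,0,0,0,0,1]'

```text
time: 13.95
position: [0.4881, -0.2112, 0.1657]
tool_rot: [0.675, 0.732, -0.058, 0.063]
ft_force: [-0.8, -0.7, -1.5]
grip_width: 0.0201
```

move_arm --rows '[0.1,-1.1,-1.1,0,0,0,1,0,0,0,0,0,0,1]'

```text
time: 14.15
position: [0.4881, -0.2123, 0.1646]
tool_rot: [0.675, 0.732, -0.058, 0.063]
ft_force: [-0.7, 0.4, -1.3]
grip_width: 0.0198
```

move_arm --rows '[0.1,-0.7,-0.7,0,0,0,1,0,0,0,0,0,0,1]'

```text
time: 14.35
position: [0.4881, -0.2126, 0.164]
tool_rot: [0.675, 0.732, -0.058, 0.063]
ft_force: [-1.3, 1.6, 1.0]
grip_width: 0.02
```

move_arm --rows '[0.1,-0.7,-0.7,0,0,0,1,0,0,0,0,0,0,1]'

```text
time: 14.55
position: [0.488, -0.2126, 0.1638]
tool_rot: [0.676, 0.732, -0.057, 0.063]
ft_force: [-2.5, 4.5, 5.9]
grip_width: 0.02
```

move_arm --rows '[0,-0.5,-0.5,0,0,0,1,0,0,0,0,0,0,1,0,0,0,0,0,0,1,0,0,0,0,0,0,1]'

```text
time: 14.95
position: [0.488, -0.2126, 0.1637]
tool_rot: [0.676, 0.732, -0.057, 0.063]
ft_force: [-1.9, 5.7, 9.3]
grip_width: 0.0204
```

```bash
python3 look.py b
python3 - <<'E'
from fit import *
both('b')
E
```

```text
14.95 [ 0.48802181 -0.21256828  0.16372403] [-1.95  5.67  9.34] 0.020355282059405674 tip/d (array([ 0.4992728 , -0.33707695,  0.0492574 ]), array([ 0.06692475, -0.70246003, -0.70856967]))
dp [-13.3 134.8 133.3] w [-0.002  -0.0007  0.0005] rows 3.8
```

View pics/ebs.png

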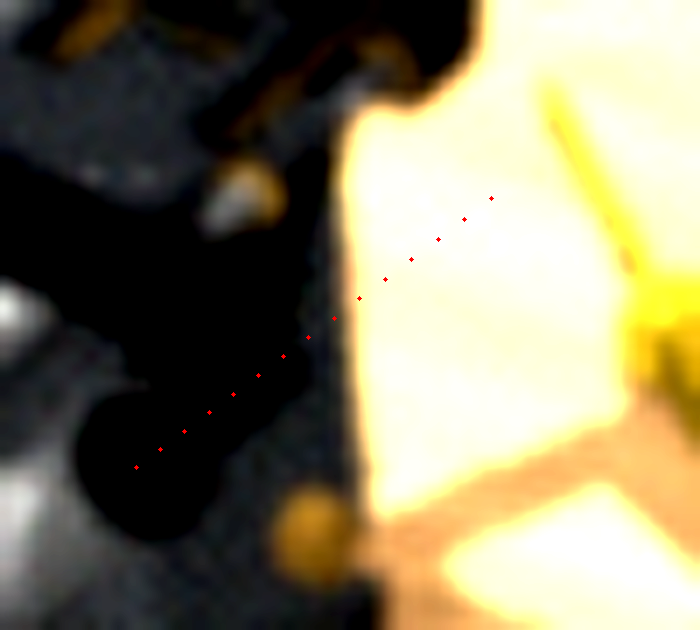

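View pics/zbscene.png

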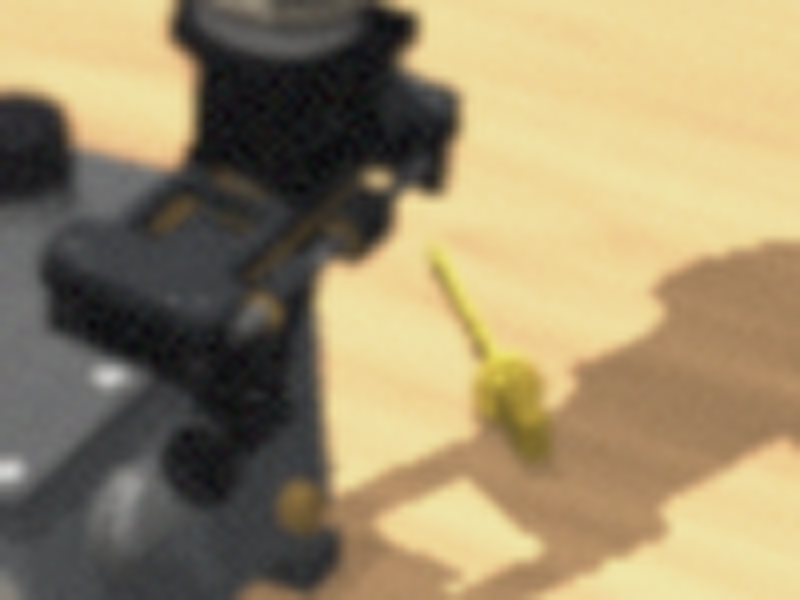

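View pics/wristb.png

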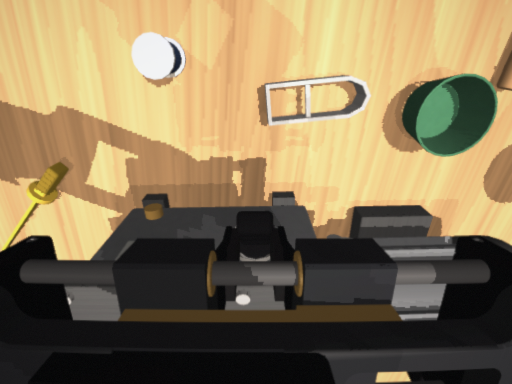

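move_arm --rows '[0,-0.6,-0.6,0,0,0,1,0,0,0,0,0,0,1,0,0,0,0,0,0,1]'

```text
time: 15.4
position: [0.488, -0.2126, 0.1636]
tool_rot: [0.676, 0.732, -0.057, 0.063]
ft_force: [-3.8, 8.4, 12.8]
grip_width: 0.0205
```

move_arm --rows '[-0.1,1.4,1.4,0,0,0,1,-0.2,2.1,2.1,0,0,0,1,-0.3,2.8,2.8,0,0,0,1,-0.4,4.2,4.2,0,0,0,1,-0.5,5.6,5.6,0,0,0,1,-0.7,7,7,0,0,0,1,-0.7,7,7,0,0,0,1,-0.7,7,7,0,0,0,1,-0.7,7,7,0,0,0,1,-0.7,7,7,0,0,0,1,-0.7,7,7,0,0,0,1,-0.5,4,4,0,0,0,1]'

```text
time: 16.6
position: [0.4825, -0.152, 0.2252]
tool_rot: [0.675, 0.733, -0.057, 0.064]
ft_force: [-0.4, 0.2, -0.5]
grip_width: 0.0202
```

move_arm --rows '[-0.5,5,5,0,0,0,1,-0.7,7,7,0,0,0,1,-0.7,7,7,0,0,0,1,-0.7,7,7,0,0,0,1,-0.7,7,7,0,0,0,1,-0.7,7,7,0,0,0,1,-0.7,7,7,0,0,0,1,-0.7,7,7,0,0,0,1,-0.7,7,7,0,0,0,1,-0.5,5,5,0,0,0,1,-0.2,2,2,0,0,0,1,0,0,0,0,0,0,1]'

```text
time: 17.8
position: [0.4756, -0.0844, 0.2927]
tool_rot: [0.675, 0.733, -0.058, 0.064]
ft_force: [0.0, 0.8, -2.4]
grip_width: 0.0203
```

```bash
python3 look.py c
python3 - <<'E'
from fit import *
both('c'); o=robot.get_obs(); tip,d=now(o); print((tip-MOUTH)@NZ)
blade('c',tip,d)
E
```

```text
17.8 [ 0.47563442 -0.08440116  0.29265706] [ 0.04  0.8  -2.35] 0.02025395435243037 tip/d (array([ 0.48710568, -0.20915214,  0.17847649]), array([ 0.06822663, -0.70396272, -0.70695234]))
dp [-0.9  6.6  4.3] w [ 0.0002  0.0003 -0.0004] rows 0.16
0.031542493791319993
top 117 d [ 0.0663 -0.7062 -0.7049] elev 44.82 tip end [ 0.4859 -0.2088  0.1795] span 0.03 0.148
scene 46 d [ 0.061  -0.7032 -0.7084] elev 45.1 tip end [ 0.493  -0.2094  0.1749] span 0.025 0.152
```

View pics/zctop.png

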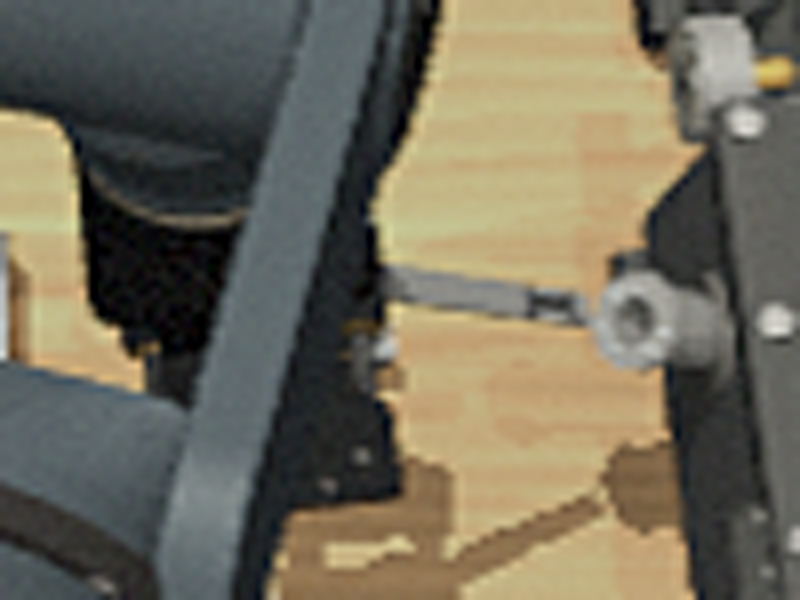

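View pics/ecs.png

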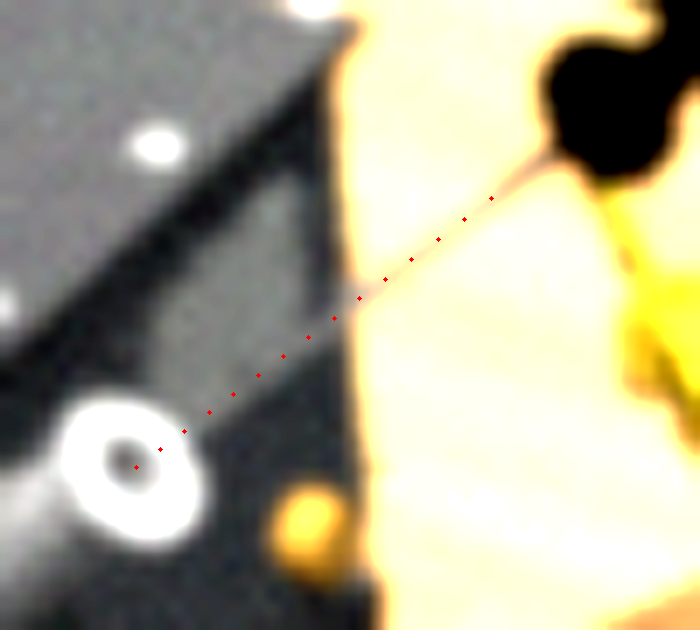

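Run:
```python
from fit import *
o,D=pickle.load(open('dc.pkl','rb'))
setdip(np.array([.4865,-.210,.178]),np.array([.066,-.705,-.706]),o)
o=robot.get_obs();P,R=goal([.478,.045,.205],[-.03,-1,0]); dp,w=plan(P,R,o); print(P,R.round(2),dp/18,w/18)
```

```text
dp [  8.7 299.9 -94.8] w [-0.7844 -0.0257 -0.1158] rows 6.29
[0.48399287 0.21512457 0.19718419] [[ 0.03  1.   -0.02]
 [ 0.58 -0.04 -0.82]
 [-0.82  0.01 -0.58]] [ 0.4819147  16.66026193 -5.26798522] [-0.04357778 -0.00142871 -0.00643375]
```

move_arm --rows '[0.2,5,2,-0.012,0,-0.002,1,0.4,10,0,-0.025,-0.001,-0.004,1,0.5,15,-2,-0.038,-0.001,-0.006,1,0.5,18,-4,-0.045,-0.001,-0.007,1,0.5,18,-5,-0.045,-0.002,-0.007,1,0.5,18,-6,-0.045,-0.002,-0.007,1,0.5,18,-6,-0.045,-0.002,-0.007,1,0.5,18,-6,-0.045,-0.002,-0.007,1,0.5,18,-6,-0.045,-0.002,-0.007,1,0.5,18,-6,-0.045,-0.002,-0.007,1,0.5,18,-6,-0.045,-0.002,-0.007,1,0.5,18,-6,-0.045,-0.002,-0.007,1]'

```text
time: 19.15
position: [0.4814, 0.1088, 0.241]
tool_rot: [0.668, 0.671, -0.226, 0.228]
ft_force: [0.7, -0.2, -1.3]
grip_width: 0.02
```

move_arm --rows '[0.5,18,-7,-0.045,-0.002,-0.007,1,0.5,18,-7,-0.045,-0.002,-0.007,1,0.5,18,-8,-0.045,-0.002,-0.007,1,0.5,18,-8,-0.045,-0.002,-0.007,1,0.5,15,-6,-0.04,-0.002,-0.005,1,0.4,11,-4,-0.03,-0.001,-0.004,1,0.3,7,-2,-0.02,0,-0.003,1,0.2,4,-1,-0.014,0,-0.002,1,0,0,0,0,0,0,1,0,0,0,0,0,0,1,0,0,0,0,0,0,1]'

```text
time: 20.25
position: [0.4847, 0.2158, 0.199]
tool_rot: [0.645, 0.617, -0.319, 0.318]
ft_force: [0.0, -0.5, -0.8]
grip_width: 0.0196
```

```bash
python3 look.py d
python3 - <<'E'
from fit import *
o=robot.get_obs(); tip,d=now(o); print(o['q'])
blade('d',tip,d); P,R=goal([.478,.045,.205],[-.03,-1,0]); plan(P,R,o)
E
```

```text
20.25 [0.48465666 0.21579621 0.19900667] [ 0.01 -0.46 -0.81] 0.01961297337231058 tip/d (array([0.47879799, 0.04554192, 0.20331082]), array([-0.0288575 , -0.9993716 , -0.02058276]))
dp [  -9.7 -292.9   98.6] w [0.7647 0.0321 0.1215] rows 6.18
[ 0.61974769  0.76324485  1.35139317 -0.70398789  1.67745222  0.83169102]
top 193 d [-0.0259 -0.9945 -0.101 ] elev 5.8 tip end [0.4791 0.0494 0.1868] span 0.021 0.147
scene 140 d [-0.0218 -0.9936 -0.1106] elev 6.35 tip end [0.4823 0.0484 0.1847] span 0.021 0.149
dp [-0.6 -0.8 -1.7] w [-0.0204  0.0073 -0.0011] rows 0.14
```

View pics/topd.png

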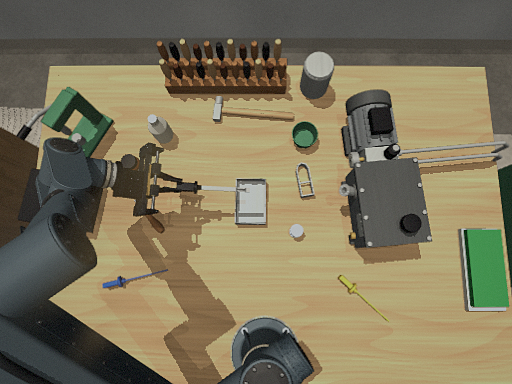

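View pics/scened.png

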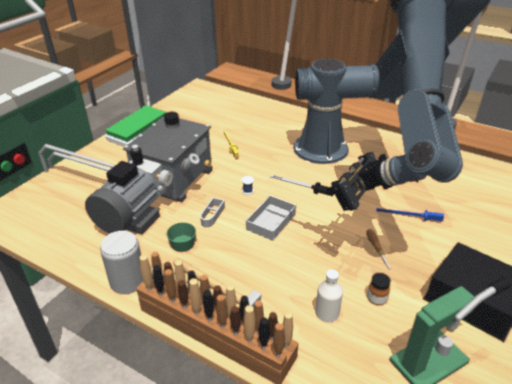

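move_arm --rows '[0,0,0,-0.006,0,0,1,0,0,0,-0.012,0,0,1,0,0,0,-0.018,0,0,1,0,0,0,-0.02,0,0,1,0,0,0,-0.02,0,0,1,0,0,0,-0.015,0,0,1,0,0,0,-0.01,0,0,1,0,0,0,-0.005,0,0,1,0,0,0,0,0,0,1,0,0,0,0,0,0,1,0,0,0,0,0,0,1]'

```text
time: 21.5
position: [0.4846, 0.2163, 0.1986]
tool_rot: [0.627, 0.599, -0.352, 0.352]
ft_force: [-0.3, 0.3, -1.2]
grip_width: 0.0204
```

```bash
python3 look.py e
python3 - <<'E'
from fit import *
o=robot.get_obs(); print(o['joint_velocities'].round(4),o['q'].round(3))
d=np.array([-.024,-.999,-.005]); _,D,out=blade('e',np.array([.479,.047,.203]),d/np.linalg.norm(d))
X=cloud(D['top']); x0,dd,_=out['top']; P=X[D['top']['z_map']>0]; v=P-x0; a=v@dd; q=v-np.outer(a,dd); m=(a>.02)&(a<.17)&(np.linalg.norm(q,axis=1)<.008)
print('roll slope',np.polyfit(q[m][:,0],q[m][:,2],1),m.sum())
print('collar/handle z',[ (x0+dd*s).round(3).tolist() for s in(-.033,0,.15)])
enh(D['scene'],250,400,150,230,5,1,0,[],'zes.png')
E
```

```text
21.5 [0.48456417 0.21631188 0.19857275] [-0.26  0.34 -1.18] 0.020383775004363516 tip/d (array([0.47882184, 0.04747066, 0.22091189]), array([-0.0281964 , -0.99593602,  0.08553595]))
dp [  -9.7 -293.5   99.1] w [0.8708 0.0386 0.1196] rows 6.2
[ 0.0005  0.0001 -0.0009  0.0008 -0.0002 -0.0001] [ 0.643  0.818  1.324 -0.761  1.748  0.856]
top 197 d [-0.0226 -0.9997 -0.0011] elev 0.06 tip end [0.4791 0.0489 0.2035] span 0.02 0.148
scene 149 d [-0.0367 -0.9992 -0.0159] elev 0.91 tip end [0.4812 0.046  0.2008] span 0.02 0.151
roll slope [3.39975078e-02 6.75210921e-05] 195
collar/handle z [[0.483, 0.23, 0.204], [0.482, 0.197, 0.204], [0.479, 0.047, 0.203]]
```

View pics/zes.png

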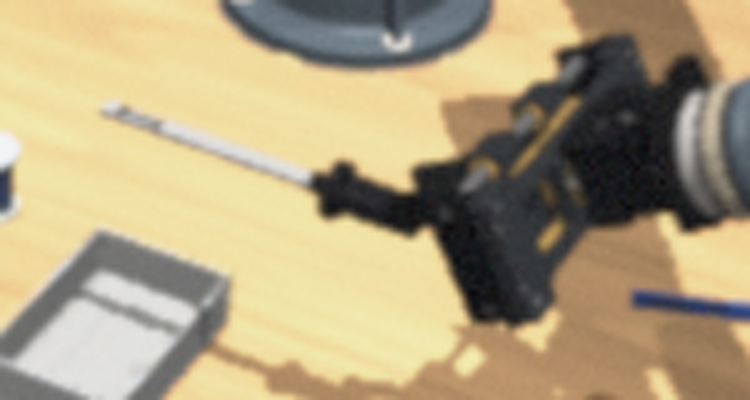

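move_arm --rows '[0,0,0,0,0,0,1,0,0,0,0,0,0,1,0,0,0,0,0,0,1,0,0,0,0,0,0,1,0,0,0,0,0,0,1,0,0,0,0,0,0,1,0,0,0,0,0,0,1,0,0,0,0,0,0,1,0,0,0,0,0,0,1,0,0,0,0,0,0,1]'

```text
time: 22.65
position: [0.4845, 0.2164, 0.1983]
tool_rot: [0.627, 0.6, -0.352, 0.352]
ft_force: [-0.7, 0.5, -0.6]
grip_width: 0.0207
```

```bash
python3 look.py f
python3 - <<'E'
from fit import *
d=np.array([-.024,-.999,-.005]); blade('f',np.array([.479,.047,.203]),d/np.linalg.norm(d))
o0,D0=pickle.load(open('d3.pkl','rb')); _,D=pickle.load(open('df.pkl','rb'))
df=np.abs(D['top']['color'].astype(int)-pickle.load(open('d0.pkl','rb'))['top']['color']).max(2)
cv2.imwrite('pics/diff.png',np.clip(df*2,0,255).astype(np.uint8))
E
```

```text
22.65 [0.48450606 0.21636287 0.19834449] [-0.71  0.53 -0.63] 0.020665994591188203 tip/d (array([0.47879964, 0.04752558, 0.22072254]), array([-0.0280013 , -0.99592196,  0.08576345]))
dp [  -9.6 -293.5   99.3] w [0.871  0.0383 0.1193] rows 6.2
top 197 d [-0.0208 -0.9998 -0.0055] elev 0.32 tip end [0.4792 0.0489 0.203 ] span 0.02 0.148
scene 147 d [-0.0251 -0.9996 -0.0114] elev 0.65 tip end [0.4817 0.0481 0.2008] span 0.021 0.149
```

View pics/diff.png

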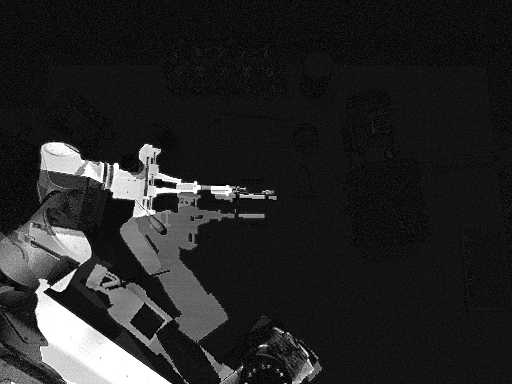

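No bystander moved: the difference image shows only the arm, its shadow and the dipstick. The dipstick is steady.

```bash
python3 -c "
from rig import robot
print(robot.hand_in()); print(robot.get_obs()['time'])"
```

```text
the job is handed in; nothing more can be done
None
the job is handed in; nothing more can be done
```

I took the black-handled dipstick from the tray and slid it down the filler neck until its collar stopped on the mouth. I then drew it fully out and presented it over the drip tray. The job was handed in at about 22.7 s; hand-in reports no verdict.

- **Seating:** The collar covered the mouth and the tip was an estimated 150 mm down the neck. The final push was about 16 N by the wrist reading, against the 45 N limit, and insertion forces before contact stayed at noise level.
- **Withdrawal:** The camera images put the tip about 30 mm clear of the mouth before I moved away.
- **Final pose:** The blade is within about 1° of level, with about 2° of roll and the marks facing up. The tip is at about (0.479, 0.048, 0.203) m, over the middle of the tray. It did not creep measurably during a 1 s hold at 60 N grip.
- **Bystanders:** A before/after comparison of the top view shows only the arm, its shadow and the dipstick changed. The part of the bench under the arm could not be compared this way.

**What disagreed:**
- The dipstick pivoted in the fingers by 5 to 16° while the arm moved. I re-measured it by camera and corrected it before inserting and again before presenting.
- The gripper read about 20 mm on the 24 mm handle. I did not find out why, but the hold stayed firm.

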